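Put away the divider kit at the parcel sorting counter

ROBOT

A 6-joint arm with a two-finger parallel gripper is mounted at the origin on the work surface. World frame = base frame: x ahead of the robot, y to its left, z up, the work surface at z = 0. Lengths are in m, angles in rad, forces in N, time in s.
With the tool pointing down it reaches from about 0.3 to 0.875 m from the base axis. Payload 4.2 kg.
Tool frame: the origin (TCP) lies on the centre line of the jaws, within the pads' length; the fingertips stand 11 mm ahead of it and the grasp point (between the pads) lies 8 mm behind it; z points along the fingers, y is the line along which they close (so a half turn about z gives the same grasp; the last joint's range is limited). The gripper opens to 85 mm and grips with 20 to 120 N. Pads are 22 mm wide; open, the fingers measure 114 mm over their backs; the gripper's body (76 mm by 85 mm) begins 54 mm behind the grasp point. The pads swing forward as they close: fully open they stand 13 mm farther back than shut.
Start: joints at [-1.327, 0.32, 1.565, -0, 1.257, -0.02], TCP at [0.15, -0.555, 0.242] pointing down, gripper open.
Joint ranges: [-3.11, 3.11], [-0.84, 2.01], [0.21, 2.61], [-1.34, 4.49], [0.05, 2.63], [-2.56, 2.56]. Speed limits (rad/s): [2.57, 2.57, 3.14, 3.14, 3.14, 3.14].

INTERFACE

Orientations are given as a unit quaternion [x, y, z, w].
In Python, from cell import state, capture, get_calibration, robot gives the robot as it stands.
- The arm moves only by the shell command python3 -m handwheel 'ROWS' [FORCE]. ROWS is JSON, a list that holds one entry, the list of rows, each a list of 5 numbers: the shift along the tool's x, y, z normalised to -1 to 1, where 1 is 0.1 m, then the turn about the tool's z normalised to -1 to 1, where 1 is 360 degrees, then the closure, from 0 (fully open) to 1 (shut). In form: [[[tx, ty, tz, roll, hand], ...]]. A call has 1 to 20 rows; each row is the pose to reach, as a shift and turn from the pose commanded when the call began, along the tool's axes at that moment, turning the shorter way round; what a row does not reach only later rows make up. A row lasts 1/12 s, in which the tool goes at most 41.7 mm and 7.16 degrees, less where a joint would pass 70% of its speed; a pose out of reach is approached as far as the arm can. A call with a number of a shift or a turn outside -1 to 1 is refused whole. A call with a gripper value outside its range is refused whole. The fingers move at their own pace and stop on an object; FORCE is the grip in N (left out, the last holds). Time passes only in rows, so rows that repeat a pose let the fingers close. It gives the time, the measured TCP pose, the force, the opening and the grip force at its end, in the units of the state.
- state(): the state, without advancing time (a new reading comes with each control period).
- capture(name): name is "scene" or "side" or "wrist"; returns (picture, depth): 420x560x3 uint8, red, green, blue; 420x560 float32, m along the optical axis (not along the pixel's ray), 0 where there is no reading.
- get_calibration(name): a dict with "mtx" (3x3 intrinsics, pixels), "R" (3x3) and "t" (3): a world point X has camera coordinates R X + t; the wrist camera has in their place "hand_eye" (4x4, takes a point from camera to tool coordinates, whose origin is the TCP and whose axes are the flange's). Camera axes: x right, y down, z forward; pixel columns grow to the right and rows downward; lengths in m; the calibration is good to about 2 mm. A picture is of the moment at which its call begins: read the wrist's pose just before it. get_calibration takes no time and is no camera call.
- robot.close_job(): hands the job in; it is judged then, once.
The state is a dict: "time": time; "joint_positions": joint angles; "qvel": joint speeds; "tau": joint torques, N m; "ee_pos": TCP position; "eef_rot": TCP orientation; "force": force on the tool from outside, world axes, zero at the start; "ft_torque": the same for the moment, N m; "finger_gap": opening from 0.0 (shut) to 1.0 (fully open); "grasp_force": force on a finger pad.
Only numpy, scipy, OpenCV 4.12 (cv2) and the standard library are available. Lean on these libraries where they do the work, as an engineer would, in place of code of your own. Each camera call takes 0.05 s, during which the arm holds its last target. There are 200 camera calls.

TASK

Put the divider kit away: stack all the loose flat acrylic plates squarely in one pile centred on the birch board, their long sides along its long side and their edges flush, and hang every divider that has a window, out of the slotted stand, by its window on the pegs of the rack, one to a peg. Leave the solid divider in the stand and everything else on the counter where it is.

Things in the scene. Friction and masses are not known exactly. Their poses are not given: they have to be found in the camera images.
- plate0: loose flat plate of smoked grey acrylic, 120 x 64 x 16 mm, about 145 g, lying flat on the counter; all plates are alike; three or four are present. Origin: the centre of its body, 8 mm above what it lies on; x along the 120 mm length, y across the 64 mm width, z along its thickness (up at the start; either face may be up)
- plate1: loose flat plate of smoked grey acrylic, 120 x 64 x 16 mm, about 145 g, lying flat on the counter; all plates are alike; three or four are present. Origin: the centre of its body, 8 mm above what it lies on; x along the 120 mm length, y across the 64 mm width, z along its thickness (up at the start; either face may be up)
- plate2: loose flat plate of smoked grey acrylic, 120 x 64 x 16 mm, about 145 g, lying flat on the counter; all plates are alike; three or four are present. Origin: the centre of its body, 8 mm above what it lies on; x along the 120 mm length, y across the 64 mm width, z along its thickness (up at the start; either face may be up)
- plate3: loose flat plate of smoked grey acrylic, 120 x 64 x 16 mm, about 145 g, lying flat on the counter; all plates are alike; three or four are present. Origin: the centre of its body, 8 mm above what it lies on; x along the 120 mm length, y across the 64 mm width, z along its thickness (up at the start; either face may be up)
- divider0: divider of smoked grey acrylic, a sheet 8 mm thick (along its x), 80 mm wide (y), 150 mm high (z), about 100 g, standing upright in a slot of the stand, with a window (eye) 40 mm wide and 30 mm high through it; the bar above it is 24 mm high. All are alike; two or three are present. Origin: centre of its lower edge, which stands 12 mm above the counter at the start
- eye0 (a point): centre of the window of divider0, 111 mm above its lower edge and 39 mm below its top edge; axes as the divider's
- divider1: divider of smoked grey acrylic, a sheet 8 mm thick (along its x), 80 mm wide (y), 150 mm high (z), about 100 g, standing upright in a slot of the stand, with a window (eye) 40 mm wide and 30 mm high through it; the bar above it is 24 mm high. All are alike; two or three are present. Origin: centre of its lower edge, which stands 12 mm above the counter at the start
- eye1 (a point): centre of the window of divider1, 111 mm above its lower edge and 39 mm below its top edge; axes as the divider's
- divider2: divider of smoked grey acrylic, a sheet 8 mm thick (along its x), 80 mm wide (y), 150 mm high (z), about 100 g, standing upright in a slot of the stand, with a window (eye) 40 mm wide and 30 mm high through it; the bar above it is 24 mm high. All are alike; two or three are present. Origin: centre of its lower edge, which stands 12 mm above the counter at the start
- eye2 (a point): centre of the window of divider2, 111 mm above its lower edge and 39 mm below its top edge; axes as the divider's
- solid: bystander: lower divider of the same acrylic without a window, 8 x 80 x 110 mm, standing in one of the stand's slots; it stays there. Origin: centre of its lower edge; axes as the window dividers'
- stand: slotted birch stand, 224 x 110 x 38 mm, fixed; its four slots lie in a row along its x at 56 mm pitch, each 11 mm wide and 86 mm long (along y), slot floor 12 mm above the counter, 26 mm deep. Origin: centre of its underside; a divider is drawn straight up. A fixed latched steel seal box, 100 x 140 x 90 mm, stands between the stand and the robot
- rack: fixed peg rack: a birch bar 310 mm long (along its y) on two posts, its top 175 mm above the counter, with three steel pegs that point along the rack's -x (roughly towards the robot). Origin: on the counter under the bar; z up. Foot plate 120 x 320 x 10 mm under it, from 40 mm in front of the origin (-x) to 80 mm behind it (+x)
- board: fixed birch pile board, 150 x 94 x 4 mm, with nothing on it. Origin: centre of its underside; x along the 150 mm length, z up; plates are piled on its top, 4 mm above the counter
- cup: bystander: white porcelain cup, 80 mm wide, 85 mm high; origin centre of its underside
- torch: bystander: black pocket torch, 140 mm long along its x, 38 mm thick, lying; origin on the counter under its middle
- fob: bystander: brass padlock key on a fob, about 125 mm long along its x, 6 mm high, lying; origin under the middle of the 55 x 30 mm fob plate, the key to its +x
- stamp: bystander: wooden hand stamp, 46 mm wide, 80 mm high, standing; origin centre of its underside
- peg0 (a point): point on the axis of the peg at the rack's -y end of the rack, about half-way along it, 172.5 mm above the counter; axes as the rack's. The peg is 10 mm thick, pitch to the next 110 mm; it sticks out along the rack's -x from the bar's face, which is 40 mm behind this point (+x), to its round tip 47 mm in front of it (-x), rising 7 mm on the way
- peg1 (a point): point on the axis of the peg at the middle of the rack, about half-way along it, 172.5 mm above the counter; axes as the rack's. The peg is 10 mm thick, pitch to the next 110 mm; it sticks out along the rack's -x from the bar's face, which is 40 mm behind this point (+x), to its round tip 47 mm in front of it (-x), rising 7 mm on the way
- peg2 (a point): point on the axis of the peg at the rack's +y end of the rack, about half-way along it, 172.5 mm above the counter; axes as the rack's. The peg is 10 mm thick, pitch to the next 110 mm; it sticks out along the rack's -x from the bar's face, which is 40 mm behind this point (+x), to its round tip 47 mm in front of it (-x), rising 7 mm on the way

How it is judged:
By the outcome, as a careful person would: the job done as asked, in the order asked, and still so for the second after the job is handed in, with the robot touching nothing.
Of plate0, plate1, plate2, plate3 only 3 to 4 are there at a start; the rules pass over those that are not, and their reading is None.
Of divider0, divider1, divider2 only 2 to 3 are there at a start; the rules pass over those that are not, and their reading is None.
At some moment in a run one of plate0, plate1, plate2, plate3 may be knocked a few centimetres aside while the robot is not near it.
It also fails if it takes over 210 s, if anything falls off the work surface, if the arm or the gripper's body presses on something with over 40 N, if the wrist force passes 120 N, or if a joint passes its speed limit or range.

## Working session

There is one attempt and no reset: what is moved stays moved. The work goes in short steps, Python scripts to look and compute and a shell command to move; the robot and the scene stay as the last step left them, time stands still between calls to the robot, and variables do not carry over. Pictures are saved under pics/ and viewed, at most 14 in all, crops included, and the job is handed in when it is done.

```bash
ls; mkdir -p pics; python3 - <<'E'
from cell import state,capture,get_calibration
import cv2,numpy as np
print(state())
for n in("scene","side","wrist"):
    p,d=capture(n);cv2.imwrite(f"pics/{n}0.png",p[:,:,::-1]);np.savez(f"/tmp/{n}0.npz",p=p,d=d)
    c=get_calibration(n);print(n,{k:np.round(v,4).tolist() for k,v in c.items()})
E
```

```text
pics
{'time': 0.0, 'joint_positions': array([-1.32700098e+00,  3.20286917e-01,  1.56566893e+00,  2.69432759e-05,
        1.25738227e+00, -1.99933150e-02]), 'qvel': array([ 3.79941954e-04, -1.24260945e-06, -4.19601257e-04,  7.33805187e-04,
       -2.71614458e-04, -7.34178319e-07]), 'tau': array([-6.09110721e-04, -4.15527356e+01, -2.34158742e+01, -2.44354715e-04,
        8.14426050e-03, -6.41361908e-06]), 'ee_pos': array([ 0.14982912, -0.55467096,  0.24148902]), 'eef_rot': array([ 9.91314715e-01,  1.31508079e-01, -8.47240796e-05, -8.68702419e-04]), 'force': array([-0.88374807, -0.110815  , -0.02151243]), 'ft_torque': array([-0.02352696,  0.00198124, -0.08280548]), 'grasp_force': 0.0, 'finger_gap': 1.0077408920643505}
scene {'mtx': [[538.1208, 0.0, 276.3107], [0.0, 538.1208, 207.9453], [0.0, 0.0, 1.0]], 'R': [[0.6905, 0.7233, 0.0061], [0.482, -0.4538, -0.7495], [-0.5394, 0.5204, -0.662]], 't': [-0.3713, -0.1911, 1.9182]}
side {'mtx': [[418.6958, 0.0, 274.4208], [0.0, 418.6958, 208.2734], [0.0, 0.0, 1.0]], 'R': [[-0.9983, -0.0569, -0.0092], [-0.0311, 0.667, -0.7444], [0.0485, -0.7429, -0.6676]], 't': [0.5567, 0.1084, 1.0962]}
wrist {'mtx': [[310.6669, 0.0, 282.0102], [0.0, 310.6669, 210.8559], [0.0, 0.0, 1.0]], 'hand_eye': [[-0.0006, -0.9507, -0.3102, 0.0798], [1.0, -0.0003, -0.0009, -0.0004], [0.0008, -0.3102, 0.9507, -0.13], [0.0, 0.0, 0.0, 1.0]]}
```

View pics/scene0.png

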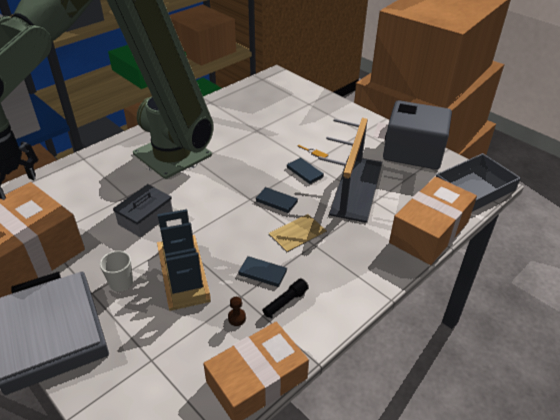

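View pics/side0.png

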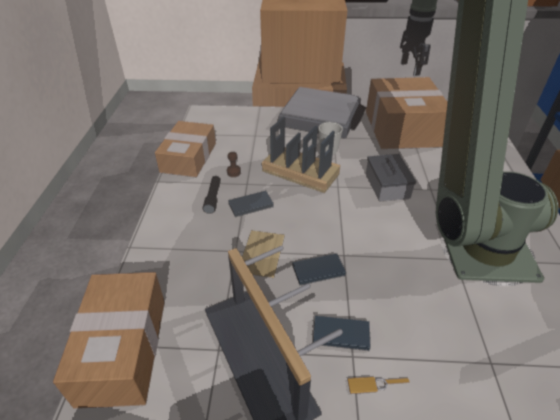

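Scene view: three grey plates at about (305,170), (277,200) and (262,271), the board at (297,232), the stand at (185,265) with four sheets, and the rack at (355,170). Side view: the sheets stand at (277,140), (293,150; the lower, solid one), (310,150) and (325,152). The pegs point left of the rack, towards the robot.

```bash
cat > h.py <<'E'
import numpy as np,cv2
from scipy.spatial.transform import Rotation as Ro
from cell import state,capture,get_calibration
def ext(n,s=None):
    c=get_calibration(n)
    if n!="wrist": return c["mtx"],c["R"],c["t"]
    H=c["hand_eye"];A=Ro.from_quat(s["eef_rot"]).as_matrix()
    Rw=A@H[:3,:3];o=A@H[:3,3]+s["ee_pos"]
    return c["mtx"],Rw.T,-Rw.T@o
def cloud(d,e):
    K,R,t=e;v,u=np.mgrid[:d.shape[0],:d.shape[1]]
    r=np.stack([(u-K[0,2])/K[0,0],(v-K[1,2])/K[1,1],np.ones(d.shape)],-1)*d[...,None]
    return (r-np.ravel(t))@R
def proj(X,e):
    K,R,t=e;c=np.atleast_2d(X)@R.T+np.ravel(t);p=c@K.T;return p[:,:2]/p[:,2:]
def ray(uv,z,e):
    K,R,t=e;uv=np.atleast_2d(uv)
    r=np.c_[(uv-K[:2,2])/np.diag(K)[:2],np.ones(len(uv))]@R;o=-R.T@np.ravel(t)
    return o+r*((z-o[2])/r[:,2])[:,None]
def rect(mask,z,e):
    """biggest blob's min-area rectangle on plane z: centre, size, yaw of long side"""
    cs,_=cv2.findContours(mask.astype(np.uint8),cv2.RETR_EXTERNAL,cv2.CHAIN_APPROX_NONE)
    out=[]
    for c in sorted(cs,key=cv2.contourArea)[::-1]:
        if cv2.contourArea(c)<150: break
        w=ray(c[:,0].astype(float),z,e)[:,:2]
        (cx,cy),(a,b),th=cv2.minAreaRect((w*1000).astype(np.float32))
        if a<b:a,b,th=b,a,th+90
        out.append((round(cx),round(cy),round(a),round(b),round((th+90)%180-90,1),tuple(c[:,0].mean(0).round())))
    return out
E
python3 - <<'E'
from h import *
for n in("scene","side"):
    f=np.load(f"/tmp/{n}0.npz");p,d=f["p"],f["d"];e=ext(n)
    X=cloud(d,e);z=X[...,2];hsv=cv2.cvtColor(p,cv2.COLOR_RGB2HSV)
    on=(X[...,0]>.15)&(X[...,0]<1.1)&(abs(X[...,1])<.8)&(d>0)
    print(n,"counter z",np.median(z[on&(abs(z)<.02)]).round(4), hsv[np.uint8(z*0)+271 if 0 else 271,262])
    m=cv2.morphologyEx((on&(z>.010)&(z<.022)).astype(np.uint8),cv2.MORPH_OPEN,np.ones((3,3)))
    for r in rect(m,.016,e):
        u,v=map(int,r[5]);print("low",r,"z",np.round(z[v,u],4),hsv[v,u])
    m=on&(hsv[...,0]>12)&(hsv[...,0]<28)&(hsv[...,1]>90)&(hsv[...,2]>90)
    for r in rect(m,.004,e):
        u,v=map(int,r[5]);print("birch",r,"z",np.round(z[v,u],4))
E
```

```text
scene counter z 0.0021 [107  76  67]
low (636, -147, 122, 69, 24.8, (np.float64(262.0), np.float64(270.0))) z 0.0167 [105  77  66]
low (443, 91, 123, 73, 17.8, (np.float64(277.0), np.float64(198.0))) z 0.0162 [104  75  65]
low (398, 268, 129, 70, -5.2, (np.float64(303.0), np.float64(168.0))) z 0.0146 [105  78  78]
birch (824, -412, 138, 86, -8.6, (np.float64(234.0), np.float64(376.0))) z 0.0847
birch (842, -285, 139, 84, -8.7, (np.float64(278.0), np.float64(349.0))) z 0.0775
birch (815, 372, 153, 111, 6.2, (np.float64(425.0), np.float64(218.0))) z 0.1104
birch (799, 528, 156, 108, 3.7, (np.float64(448.0), np.float64(194.0))) z 0.1139
birch (587, 39, 149, 93, 83.1, (np.float64(295.0), np.float64(232.0))) z 0.0051
birch (15, -478, 120, 89, -84.3, (np.float64(47.0), np.float64(218.0))) z 0.1427
birch (411, 524, 366, 27, -60.2, (np.float64(356.0), np.float64(146.0))) z 0.1784
birch (35, -601, 113, 57, -22.7, (np.float64(7.0), np.float64(242.0))) z 0.1432
birch (450, -344, 252, 16, -27.5, (np.float64(165.0), np.float64(275.0))) z 0.0404
birch (495, -256, 248, 45, -37.0, (np.float64(200.0)
[... 294 characters left out ...]
(250.0), np.float64(202.0))) z 0.0159 [110  20  77]
birch (886, 369, 192, 167, 5.9, (np.float64(104.0), np.float64(368.0))) z 0.1097
birch (920, 182, 161, 109, 5.7, (np.float64(118.0), np.float64(292.0))) z 0.1093
birch (570, 212, 390, 29, -60.7, (np.float64(269.0), np.float64(318.0))) z 0.1764
birch (904, -380, 182, 178, 83.0, (np.float64(179.0), np.float64(158.0))) z 0.07
birch (362, 381, 54, 30, 7.0, (np.float64(362.0), np.float64(385.0))) z 0.0072
birch (116, -654, 353, 88, -87.2, (np.float64(398.0), np.float64(117.0))) z 0.1235
birch (895, -564, 141, 67, -9.4, (np.float64(192.0), np.float64(128.0))) z 0.0805
birch (129, -959, 102, 97, 2.2, (np.float64(387.0), np.float64(84.0))) z 0.1365
```

```bash
python3 - <<'E'
from h import *
def pca(P):
    P=P[:,:2];c=P.mean(0);w=np.linalg.svd(P-c,full_matrices=False)[2][0]
    w=w*np.sign(w[0]);a=(P-c)@w;b=(P-c)@[-w[1],w[0]]
    mid=c+w*(a.max()+a.min())/2+np.array([-w[1],w[0]])*(b.max()+b.min())/2
    return (mid*1e3).round(),"L",round(np.ptp(a)*1e3),"W",round(np.ptp(b)*1e3),"yaw",np.degrees(np.arctan2(w[1],w[0])).round(1),len(P)
for n in("scene","side"):
    f=np.load(f"/tmp/{n}0.npz");p,d=f["p"],f["d"];e=ext(n)
    X=cloud(d,e);x,y,z=X[...,0],X[...,1],X[...,2]
    on=(x>.25)&(x<.80)&(y>-.75)&(y<.75)&(d>0)
    hsv=cv2.cvtColor(p,cv2.COLOR_RGB2HSV)
    birch=(hsv[...,0]>10)&(hsv[...,0]<30)&(hsv[...,1]>70)
    def comps(m,nm,mn=25):
        k,l,s,_=cv2.connectedComponentsWithStats(m.astype(np.uint8),connectivity=8)
        for i in range(1,k):
            if s[i,4]>=mn: print(n,nm,pca(X[l==i]),"z",np.percentile(z[l==i],[5,50,95]).round(3))
    comps(on&birch&(z>.168)&(z<.185),"bar")
    comps(on&~birch&(z>.15)&(z<.19)&(y>.1)&(x<.75),"peg",12)
    comps(on&(z>.032)&(z<.043)&(y<-.1)&(y>-.6),"standtop",40)
    comps(on&(z>.045)&(z<.18)&(y<-.05)&(y>-.7),"tall",40)
E
```

```text
scene bar (array([557., 319.]), 'L', 307, 'W', 23, 'yaw', np.float64(-60.1), 397) z [0.171 0.177 0.18 ]
scene peg (array([583., 636.]), 'L', 193, 'W', 178, 'yaw', np.float64(28.4), 1195) z [0.15  0.153 0.157]
scene peg (array([457., 388.]), 'L', 89, 'W', 23, 'yaw', np.float64(28.7), 79) z [0.172 0.177 0.183]
scene peg (array([512., 294.]), 'L', 86, 'W', 18, 'yaw', np.float64(30.5), 89) z [0.17  0.177 0.183]
scene peg (array([566., 199.]), 'L', 85, 'W', 16, 'yaw', np.float64(30.4), 90) z [0.171 0.177 0.182]
scene peg (array([634., 188.]), 'L', 18, 'W', 8, 'yaw', np.float64(31.3), 12) z [0.152 0.152 0.156]
scene standtop (array([ 262., -251.]), 'L', 144, 'W', 35, 'yaw', np.float64(-83.3), 118) z [0.033 0.038 0.042]
scene standtop (array([ 491., -312.]), 'L', 245, 'W', 143, 'yaw', np.float64(-17.7), 828) z [0.035 0.039 0.042]
scene standtop (array([ 370., -440.]), 'L', 54, 'W', 17, 'yaw', np.float64(70.1), 58) z [0.032 0.039 0.042]
scene standtop (array([ 415., -461.]), 'L', 65, 'W', 28, 'yaw', np.float64(64.8), 62) z [0.032 0.037 0.042]
scene standtop (array([ 753., -174.]), 'L', 141, 
[... 1778 characters left out ...]
), 'L', 140, 'W', 29, 'yaw', np.float64(-88.6), 161) z [0.032 0.035 0.039]
side tall (array([ 452., -489.]), 'L', 489, 'W', 292, 'yaw', np.float64(75.1), 2956) z [0.048 0.058 0.154]
side tall (array([ 798., -439.]), 'L', 68, 'W', 9, 'yaw', np.float64(83.7), 66) z [0.048 0.065 0.081]
side tall (array([ 467., -296.]), 'L', 87, 'W', 13, 'yaw', np.float64(61.5), 465) z [0.051 0.108 0.162]
side tall (array([ 517., -322.]), 'L', 88, 'W', 13, 'yaw', np.float64(61.3), 335) z [0.05  0.089 0.123]
side tall (array([ 705., -295.]), 'L', 29, 'W', 28, 'yaw', np.float64(14.4), 96) z [0.048 0.071 0.079]
side tall (array([ 262., -249.]), 'L', 146, 'W', 37, 'yaw', np.float64(-83.9), 353) z [0.048 0.067 0.07 ]
```

```bash
python3 - <<'E'
import cv2,numpy as np
a=cv2.imread("pics/side0.png")[100:200,230:380];b=cv2.imread("pics/scene0.png")[195:315,130:280]
a=cv2.resize(a,(600,400),interpolation=3)[:, :];b=cv2.resize(b,(500,400),interpolation=3)
cv2.imwrite("pics/st.png",np.hstack([cv2.resize(a,(400,300)),cv2.resize(b,(400,300))]))
E
```

```text
(no output)
```

View pics/st.png

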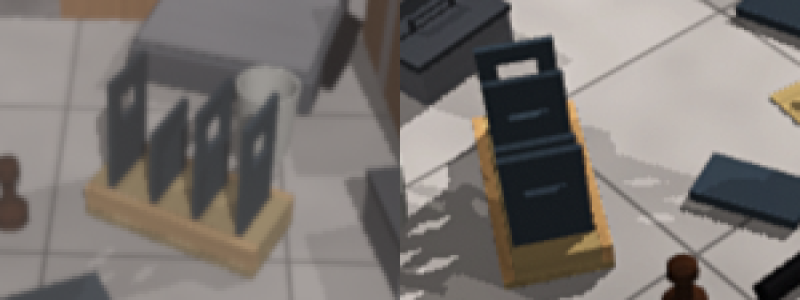

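The left crop (side view) shows windows at (128,105), (212,105) and (262,140), with the low solid sheet second from the left. The slot centres fit: windowed dividers near (417,-271), (467,-298) and (565,-351), and the solid at (516,-324), which is 123 mm tall. I'll move to a wrist view over the plates.

```bash
python3 -m handwheel '[[[0,0,-0.6,-0.208,0],[0,0,-0.6,-0.208,0],[0,0,-0.6,-0.208,0],[0,0,-0.6,-0.208,0],[0,0,-0.6,-0.208,0],[0,0,-0.6,-0.208,0],[0,0,-0.6,-0.208,0],[0,0,-0.6,-0.208,0],[0,0,-0.6,-0.208,0],[0,0,-0.6,-0.208,0],[0,0,-0.6,-0.208,0],[0,0,-0.6,-0.208,0]]]'
python3 -m handwheel '[[[1,0.5,0,0,0],[1,0.5,0,0,0],[1,0.5,0,0,0]]]'
python3 -m handwheel '[[[1,0.5,0,0,0],[1,0.5,0,0,0],[1,0.5,0,0,0]]]'
python3 -m handwheel '[[[1,0.5,0,0,0],[1,0.5,0,0,0],[1,0.5,0,0,0]]]'
python3 -m handwheel '[[[1,0.5,0,0,0],[1,0.5,0,0,0],[1,0.5,0,0,0]]]'
python3 -m handwheel '[[[1,0.5,0,0,0],[1,0.5,0,0,0],[1,0.5,0,0,0]]]'
python3 -m handwheel '[[[1,0.5,0,0,0],[1,0.5,0,0,0],[1,0.5,0,0,0],[1,0.5,0,0,0],[1,0.5,0,0,0],[1,0.5,0,0,0]]]'
python3 - <<'E'
from h import *
s=state();p,d=capture("wrist");e=ext("wrist",s);print(s["ee_pos"].round(4),Ro.from_quat(s["eef_rot"]).as_matrix().round(3).tolist())
cv2.imwrite("pics/w1.png",p[:,:,::-1]);np.savez("/tmp/w1.npz",p=p,d=d,pos=s["ee_pos"],q=s["eef_rot"])
E
```

```text
time: 1.15
ee_pos: [0.1499, -0.5549, 0.302]
eef_rot: [0.707, 0.707, 0.0, -0.0]
force: [-0.2, 0.1, 0.7]
finger_gap: 0.998
grasp_force: 0.0
time: 1.4
ee_pos: [0.2005, -0.4525, 0.3018]
eef_rot: [0.708, 0.706, 0.001, -0.001]
force: [0.7, -0.2, -0.1]
finger_gap: 0.995
grasp_force: 0.0
time: 1.65
ee_pos: [0.2505, -0.3521, 0.3022]
eef_rot: [0.708, 0.707, 0.001, -0.0]
force: [0.3, 0.0, -0.6]
finger_gap: 0.999
grasp_force: 0.0
time: 1.9
ee_pos: [0.3004, -0.2523, 0.3023]
eef_rot: [0.708, 0.707, 0.001, -0.0]
force: [0.0, 0.5, 0.8]
finger_gap: 0.999
grasp_force: 0.0
time: 2.15
ee_pos: [0.3505, -0.1524, 0.3024]
eef_rot: [0.707, 0.707, 0.001, 0.0]
force: [-0.9, 0.1, -0.6]
finger_gap: 1.002
grasp_force: 0.0
time: 2.4
ee_pos: [0.4007, -0.0523, 0.3024]
eef_rot: [0.707, 0.707, 0.001, -0.0]
force: [0.6, -0.6, 0.5]
finger_gap: 1.0
grasp_force: 0.0
time: 2.9
ee_pos: [0.4495, 0.0445, 0.302]
eef_rot: [0.707, 0.707, -0.001, -0.0]
force: [0.4, -0.9, 0.1]
finger_gap: 1.0
grasp_force: 0.0
[0.4495 0.0445 0.302 ] [[0.001, 1.0, -0.001], [1.0, -0.001, -0.001], [-0.001, -0.001, -1.0]]
```

View pics/w1.png

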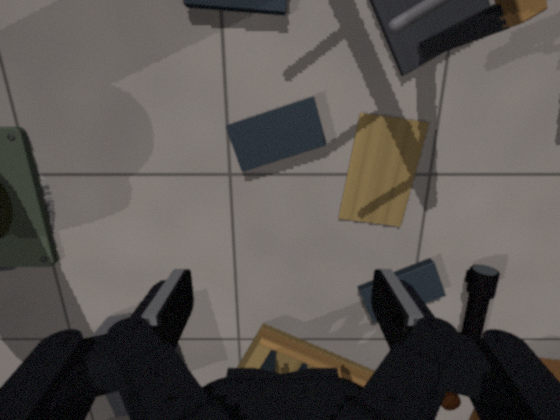

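The wrist view shows plate B at (277,135), the board at (383,170), plate A behind a finger at (402,288) and part of plate C at the top (237,5).

```bash
cat >> h.py <<'E'
def look(name=None):
    s=state();p,d=capture("wrist");e=ext("wrist",s);X=cloud(d,e)
    if name: cv2.imwrite(f"pics/{name}.png",p[:,:,::-1])
    return s,p,d,e,X
def low(p,d,e,X,z0=.016,tol=.006):
    hsv=cv2.cvtColor(p,cv2.COLOR_RGB2HSV);z=X[...,2]
    m=cv2.morphologyEx((((d>0)&(abs(z-z0)<tol)&(hsv[...,2]<110)).astype(np.uint8)),cv2.MORPH_OPEN,np.ones((3,3)))
    for r in rect(m,z0,e):
        u,v=map(int,r[5]);print("plate",r,"z",round(float(np.median(z[v-3:v+4,u-3:u+4])),4))
def board(p,d,e,X):
    hsv=cv2.cvtColor(p,cv2.COLOR_RGB2HSV);z=X[...,2]
    m=(hsv[...,0]>10)&(hsv[...,0]<28)&(hsv[...,1]>80)&(abs(z-.004)<.01)
    m=cv2.morphologyEx(m.astype(np.uint8),cv2.MORPH_OPEN,np.ones((3,3)))
    for r in rect(m,.004,e):
        u,v=map(int,r[5]);print("birch",r,"z",round(float(np.median(z[v-3:v+4,u-3:u+4])),4))
E
python3 - <<'E'
from h import *
f=np.load("/tmp/w1.npz");s=dict(ee_pos=f["pos"],eef_rot=f["q"]);e=ext("wrist",s);X=cloud(f["d"],e)
low(f["p"],f["d"],e,X);board(f["p"],f["d"],e,X)
E
```

```text
plate (442, 93, 119, 63, 17.5, (np.float64(277.0), np.float64(133.0))) z 0.0145
plate (662, -129, 67, 57, -64.9, (np.float64(424.0), np.float64(281.0))) z 0.0139
plate (394, 239, 119, 12, -0.1, (np.float64(237.0), np.float64(4.0))) z 0.0144
plate (513, -260, 197, 10, -27.4, (np.float64(319.0), np.float64(353.0))) z 0.0163
plate (61, -12, 89, 20, 74.2, (np.float64(7.0), np.float64(206.0))) z 0.0188
plate (583, -164, 67, 19, -79.0, (np.float64(369.0), np.float64(302.0))) z 0.0141
plate (750, -120, 41, 37, 90.0, (np.float64(477.0), np.float64(275.0))) z 0.026
birch (587, 41, 149, 93, 81.9, (np.float64(381.0), np.float64(169.0))) z 0.002
birch (512, -262, 213, 10, -27.3, (np.float64(318.0), np.float64(349.0))) z 0.0079
```

```bash
python3 -m handwheel '[[[0.48,-0.08,0.3,0.2014,0],[0.48,-0.08,0.5,0.2014,0],[0.48,-0.08,0.7,0.2014,0],[0.48,-0.08,1,0.2014,0],[0.48,-0.08,1,0.2014,0],[0.48,-0.08,1,0.2014,0],[0.48,-0.08,1,0.2014,0],[0.48,-0.08,1,0.2014,0],[0.48,-0.08,1,0.2014,0],[0.48,-0.08,1,0.2014,0],[0.48,-0.08,1,0.2014,0],[0.48,-0.08,1,0.2014,0],[0.48,-0.08,1,0.2014,0]]]' | head -3
python3 -m handwheel '[[[0,0,0.4,0,0],[0,0,0.7,0,0],[0,0,1,0,0],[0,0,1,0,0],[0,0,1,0,0]]]'|head -4
python3 - <<'E'
from h import *
s,p,d,e,X=look("w2");low(p,d,e,X)
E
```

```text
time: 4.03
ee_pos: [0.4418, 0.0918, 0.2025]
eef_rot: [0.988, 0.151, 0.0, 0.0]
time: 4.45
ee_pos: [0.4413, 0.0923, 0.1018]
eef_rot: [0.988, 0.152, -0.002, 0.0]
force: [-0.1, -0.7, 1.1]
plate (443, 93, 119, 63, 17.5, (np.float64(283.0), np.float64(213.0))) z 0.0145
plate (398, 266, 120, 65, -4.1, (np.float64(40.0), np.float64(198.0))) z 0.0144
```

View pics/w2.png

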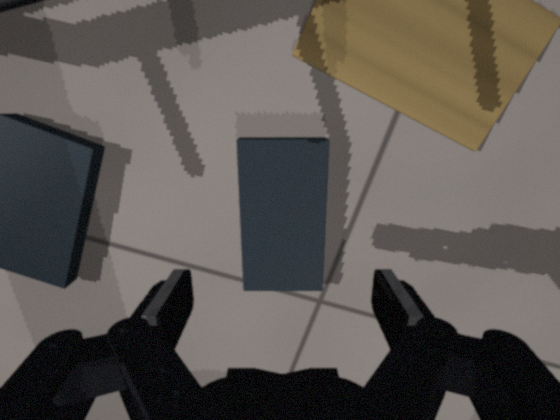

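```bash
python3 -m handwheel '[[[0,0,0.4,0,0],[0,0,0.6,0,0],[0,0,0.75,0,0],[0,0,0.83,0,0],[0,0,0.9,0,0],[0,0,0.9,0,0]]]'
python3 -m handwheel '[[[0,0,0,0,1],[0,0,0,0,1],[0,0,0,0,1],[0,0,0,0,1],[0,0,0,0,1],[0,0,0,0,1],[0,0,0,0,1],[0,0,0,0,1]]]' 40
python3 -m handwheel '[[[0,0,-0.1,0,1],[0,0,-0.3,0,1],[0,0,-0.6,0,1],[0,0,-0.9,0,1],[0,0,-0.9,0,1]]]'
python3 - <<'E'
from h import *
s,p,d,e,X=look("w3");low(p,d,e,X)
low(p,d,e,X,s["ee_pos"][2]+.004,.015)
low(p,d,e,X);board(p,d,e,X)
E
```

```text
time: 5.0
ee_pos: [0.4427, 0.0929, 0.0126]
eef_rot: [0.988, 0.152, 0.001, 0.0]
force: [-0.3, -0.2, 0.4]
finger_gap: 0.998
grasp_force: 0.0
time: 5.67
ee_pos: [0.443, 0.093, 0.0137]
eef_rot: [0.988, 0.152, 0.002, 0.0]
force: [-0.5, -0.9, 5.6]
finger_gap: 0.737
grasp_force: 43.5
time: 6.08
ee_pos: [0.4457, 0.0935, 0.1077]
eef_rot: [0.988, 0.152, 0.006, -0.0]
force: [0.3, 0.5, -1.3]
finger_gap: 0.735
grasp_force: 45.1
plate (398, 267, 120, 65, -4.0, (np.float64(44.0), np.float64(204.0))) z 0.0146
plate (451, 96, 111, 100, 18.0, (np.float64(283.0), np.float64(270.0))) z 0.1082
plate (398, 267, 120, 65, -4.0, (np.float64(44.0), np.float64(204.0))) z 0.0146
birch (587, 41, 148, 92, 82.2, (np.float64(419.0), np.float64(60.0))) z 0.0023
```

View pics/w3.png

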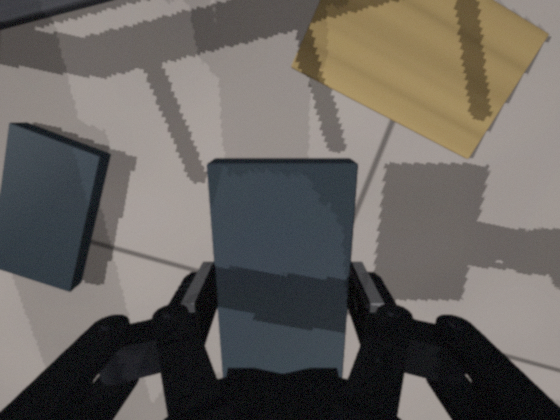

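Plate B is held level, with its far edge at (210..357,160). I'll carry it to the board.

```bash
python3 -m handwheel '[[[0.2,0.155,0,0,1],[0.4,0.31,0,0,1],[0.61,0.465,0,0,1],[0.61,0.465,0,0,1]]]'|head -2
python3 -m handwheel '[[[0.2,0.155,0,-0.18,1],[0.4,0.31,0,-0.18,1],[0.607,0.464,0,-0.18,1],[0.607,0.464,0,-0.18,1],[0.607,0.464,0,-0.18,1],[0.607,0.464,0,-0.18,1],[0.607,0.464,0,-0.18,1],[0.607,0.464,0,-0.18,1],[0.607,0.464,0,-0.18,1],[0.607,0.464,0,-0.18,1],[0.607,0.464,0,-0.18,1],[0.607,0.464,0,-0.18,1]]]'|head -4
python3 -m handwheel '[[[0,0,0.3,0,1],[0,0,0.5,0,1],[0,0,0.65,0,1],[0,0,0.75,0,1],[0,0,0.75,0,1],[0,0,0.75,0,1],[0,0,0.75,0,1]]]'
python3 - <<'E'
from h import *
s=state();R=Ro.from_quat(s["eef_rot"]).as_matrix();print(s["ee_pos"],np.degrees(np.arctan2(R[1,0],R[0,0])),R[2].round(4))
E
```

```text
time: 6.47
ee_pos: [0.5186, 0.0658, 0.1018]
time: 7.47
ee_pos: [0.5854, 0.0409, 0.1016]
eef_rot: [0.754, 0.657, -0.001, -0.0]
force: [0.7, 0.9, -2.2]
time: 8.05
ee_pos: [0.5868, 0.0409, 0.0282]
eef_rot: [0.753, 0.658, 0.001, 0.001]
force: [-0.9, -0.1, -0.5]
finger_gap: 0.736
grasp_force: 45.0
[0.58680113 0.04088189 0.0281935 ] 82.26332997387553 [ 3.0e-04  1.9e-03 -1.0e+00]
```

```bash
python3 -m handwheel '[[[0,0,0.05,0,1],[0,0,0.1,0,1],[0,0,0.1,0,1],[0,0,0.1,0,1]]]'
python3 -m handwheel '[[[0,0,0,0,0],[0,0,0,0,0],[0,0,0,0,0],[0,0,0,0,0],[0,0,0,0,0],[0,0,-0.3,0,0],[0,0,-0.7,0,0],[0,0,-1,0,0],[0,0,-1,0,0],[0,0,-1,0,0]]]'
python3 - <<'E'
from h import *
s,p,d,e,X=look("w4");low(p,d,e,X,.020);board(p,d,e,X);print(s["ee_pos"].round(4))
E
```

```text
time: 8.38
ee_pos: [0.5868, 0.0408, 0.0178]
eef_rot: [0.753, 0.658, 0.001, 0.001]
force: [1.8, 0.2, 0.3]
finger_gap: 0.732
grasp_force: 45.3
time: 9.22
ee_pos: [0.5871, 0.0409, 0.1194]
eef_rot: [0.753, 0.658, 0.002, 0.001]
force: [-0.6, 0.6, -0.1]
finger_gap: 1.001
grasp_force: 0.0
plate (587, 41, 119, 63, 82.3, (np.float64(282.0), np.float64(211.0))) z 0.0183
plate (741, -180, 32, 10, -87.6, (np.float64(467.0), np.float64(409.0))) z 0.0218
birch (588, 42, 148, 93, 82.1, (np.float64(282.0), np.float64(193.0))) z 0.0183
[0.5871 0.0409 0.1194]
```

View pics/w4.png

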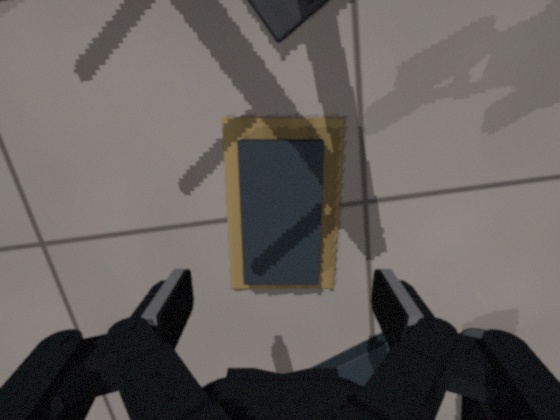

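Plate B lies centred on the board at (282,211). Next is plate A.

```bash
python3 -m handwheel '[[[-0.3,0.12,-0.1,0,0],[-0.6,0.25,-0.2,0,0],[-0.89,0.367,-0.2,0,0],[-0.89,0.367,-0.2,0,0]]]'|head -2
python3 -m handwheel '[[[-0.3,0.12,0,0.161,0],[-0.6,0.25,0,0.161,0],[-0.89,0.367,0,0.161,0],[-0.89,0.367,0,0.161,0],[-0.89,0.367,0,0.161,0],[-0.89,0.367,0,0.161,0],[-0.89,0.367,0,0.161,0],[-0.89,0.367,0,0.161,0],[-0.89,0.367,0,0.161,0],[-0.89,0.367,0,0.161,0],[-0.89,0.367,0,0.161,0],[-0.89,0.367,0,0.161,0]]]'|head -3
cat >> h.py <<'E'
def go(x,y,yaw):
    """tool-axis shift (units) and roll to a measured plate, from the pose as read"""
    s=state();R=Ro.from_quat(s["eef_rot"]).as_matrix();D=np.array([x/1e3-s["ee_pos"][0],y/1e3-s["ee_pos"][1],0])
    ps=np.degrees(np.arctan2(R[1,0],R[0,0]));r=(ps-yaw+90)%180-90
    print("pos",s["ee_pos"].round(4),"psi",ps.round(2),"t",(R.T@D*10).round(3),"roll",(r/360).round(4))
E
python3 - <<'E'
from h import *
s,p,d,e,X=look();low(p,d,e,X);go(636,-145,24.4)
E
```

```text
time: 9.6
ee_pos: [0.6111, -0.057, 0.1359]
time: 10.6
ee_pos: [0.6346, -0.1452, 0.1367]
eef_rot: [0.977, 0.212, -0.001, -0.0]
plate (587, 35, 115, 68, 82.3, (np.float64(59.0), np.float64(167.0))) z 0.0184
plate (637, -146, 118, 63, 24.7, (np.float64(284.0), np.float64(200.0))) z 0.0145
plate (707, -296, 45, 45, 87.0, (np.float64(482.0), np.float64(204.0))) z 0.0236
plate (821, -278, 19, 8, 81.5, (np.float64(552.0), np.float64(59.0))) z 0.016
pos [ 0.6347 -0.1452  0.1369] psi 24.42 t [ 0.013  0.004 -0.   ] roll 0.0001
```

```bash
python3 -m handwheel '[[[0.02,0.01,0.3,0.001,0],[0.02,0.01,0.6,0.001,0],[0.02,0.01,0.9,0.001,0],[0.02,0.01,0.9,0.001,0]]]'|head -2
python3 -m handwheel '[[[0,0,0.15,0,0],[0,0,0.25,0,0],[0,0,0.33,0,0],[0,0,0.33,0,0],[0,0,0.33,0,0]]]'|head -4
python3 -m handwheel '[[[0,0,0,0,1],[0,0,0,0,1],[0,0,0,0,1],[0,0,0,0,1],[0,0,0,0,1],[0,0,0,0,1],[0,0,0,0,1],[0,0,0,0,1]]]' 40
python3 -m handwheel '[[[0,0,-0.1,0,1],[0,0,-0.3,0,1],[0,0,-0.6,0,1],[0,0,-1,0,1],[0,0,-1,0,1],[0,0,-1,0,1],[0,0,-1,0,1],[0,0,-1,0,1]]]'
python3 - <<'E'
from h import *
go(587,41,82.3)
s,p,d,e,X=look("w5");low(p,d,e,X,.02)
E
```

```text
time: 10.98
ee_pos: [0.6329, -0.1444, 0.0413]
time: 11.4
ee_pos: [0.6373, -0.1456, 0.0148]
eef_rot: [0.978, 0.208, 0.0, 0.0]
force: [-0.1, 0.0, 0.4]
time: 12.07
ee_pos: [0.6379, -0.1457, 0.0158]
eef_rot: [0.978, 0.208, 0.001, 0.001]
force: [-0.7, 0.7, 5.1]
finger_gap: 0.735
grasp_force: 44.4
time: 12.73
ee_pos: [0.6359, -0.1453, 0.1128]
eef_rot: [0.978, 0.208, -0.002, -0.001]
force: [-0.3, 0.3, -1.6]
finger_gap: 0.731
grasp_force: 44.4
pos [ 0.6359 -0.1453  0.1128] psi 23.97 t [ 0.31  -1.9    0.003] roll -0.162
plate (587, 22, 90, 65, 82.4, (np.float64(50.0), np.float64(184.0))) z 0.0184
plate (706, -295, 44, 42, -0.6, (np.float64(502.0), np.float64(214.0))) z 0.0243
plate (741, -195, 101, 5, -89.3, (np.float64(409.0), np.float64(114.0))) z 0.0232
plate (735, -123, 39, 3, -89.3, (np.float64(313.0), np.float64(78.0))) z 0.0223
```

```bash
python3 -m handwheel '[[[0.05,-0.3,0,0,1],[0.1,-0.6,0,0,1],[0.157,-0.95,0,0,1],[0.157,-0.95,0,0,1]]]'|head -2
python3 -m handwheel '[[[0.05,-0.3,0,-0.161,1],[0.1,-0.6,0,-0.161,1],[0.157,-0.95,0,-0.161,1],[0.157,-0.95,0,-0.161,1],[0.157,-0.95,0,-0.161,1],[0.157,-0.95,0,-0.161,1],[0.157,-0.95,0,-0.161,1],[0.157,-0.95,0,-0.161,1],[0.157,-0.95,0,-0.161,1],[0.157,-0.95,0,-0.161,1],[0.157,-0.95,0,-0.161,1],[0.157,-0.95,0,-0.161,1]]]'|head -4
python3 -m handwheel '[[[0,0,0.3,0,1],[0,0,0.5,0,1],[0,0,0.66,0,1],[0,0,0.66,0,1],[0,0,0.66,0,1],[0,0,0.66,0,1],[0,0,0.66,0,1]]]'
python3 - <<'E'
from h import *
go(587,41,82.3)
E
```

```text
time: 13.12
ee_pos: [0.6098, -0.0471, 0.1125]
time: 14.12
ee_pos: [0.5884, 0.0407, 0.1139]
eef_rot: [0.756, 0.655, -0.0, -0.0]
force: [0.4, -0.3, -1.7]
time: 14.7
ee_pos: [0.5897, 0.0409, 0.0497]
eef_rot: [0.755, 0.655, 0.001, 0.001]
force: [0.2, -0.7, -1.7]
finger_gap: 0.732
grasp_force: 44.7
pos [0.5897 0.0409 0.0497] psi 81.91 t [-0.003 -0.027 -0.   ] roll -0.0011
```

```bash
python3 -m handwheel '[[[0.003,-0.027,0.05,-0.001,1],[0.003,-0.027,0.1,-0.001,1],[0.003,-0.027,0.1,-0.001,1],[0.003,-0.027,0.1,-0.001,1],[0.003,-0.027,0.13,-0.001,1],[0.003,-0.027,0.13,-0.001,1],[0.003,-0.027,0.13,-0.001,1]]]'
python3 -m handwheel '[[[0,0,0,0,0],[0,0,0,0,0],[0,0,0,0,0],[0,0,0,0,0],[0,0,0,0,0],[0,0,-0.3,0,0],[0,0,-0.7,0,0],[0,0,-1,0,0],[0,0,-1,0,0],[0,0,-1,0,0]]]'
python3 - <<'E'
from h import *
s,p,d,e,X=look("w6");low(p,d,e,X,.036);low(p,d,e,X);board(p,d,e,X);go(398,267,-4.2)
E
```

```text
time: 15.28
ee_pos: [0.5864, 0.0415, 0.0358]
eef_rot: [0.753, 0.658, 0.0, 0.0]
force: [-0.3, 0.3, 2.5]
finger_gap: 0.736
grasp_force: 45.1
time: 16.12
ee_pos: [0.5871, 0.0416, 0.1374]
eef_rot: [0.753, 0.658, 0.002, 0.001]
force: [-0.1, 0.2, -0.4]
finger_gap: 0.993
grasp_force: 0.0
plate (587, 41, 119, 63, 82.9, (np.float64(282.0), np.float64(211.0))) z 0.0345
plate (754, -102, 33, 10, -1.6, (np.float64(471.0), np.float64(327.0))) z 0.0164
birch (588, 42, 147, 93, 82.2, (np.float64(282.0), np.float64(186.0))) z 0.0344
pos [0.5858 0.0415 0.1355] psi 82.29 t [ 1.982e+00 -2.164e+00 -1.000e-03] roll 0.2403
```

View pics/w6.png

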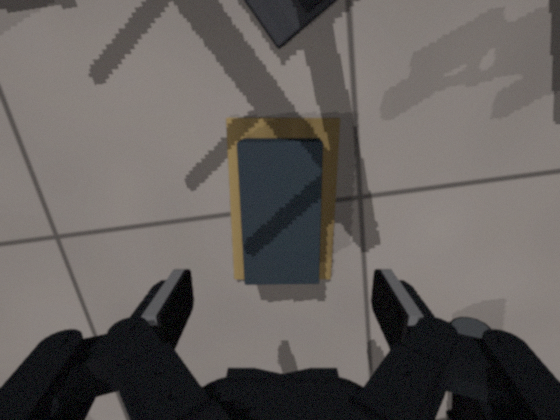

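The second plate is flush on the first, with the pile at (282,211). For plate C I approach from the robot's side with the camera turned away from the pegs.

```bash
python3 -m handwheel '[[[-0.05,-0.4,0,0,0],[-0.1,-0.8,0,0,0],[-0.125,-0.927,0,0,0],[-0.125,-0.927,0,0,0]]]'|head -2
python3 -m handwheel '[[[-0.05,-0.4,0,-0.26,0],[-0.1,-0.8,0,-0.26,0],[-0.125,-0.927,0,-0.26,0],[-0.125,-0.927,0,-0.26,0],[-0.125,-0.927,0,-0.26,0],[-0.125,-0.927,0,-0.26,0],[-0.125,-0.927,0,-0.26,0],[-0.125,-0.927,0,-0.26,0],[-0.125,-0.927,0,-0.26,0],[-0.125,-0.927,0,-0.26,0],[-0.125,-0.927,0,-0.26,0],[-0.125,-0.927,0,-0.26,0],[-0.125,-0.927,0,-0.26,0],[-0.125,-0.927,0,-0.26,0],[-0.125,-0.927,0,-0.26,0],[-0.125,-0.927,0,-0.26,0]]]'|head -3
python3 -m handwheel '[[[0.06,0.4,0,0,0],[0.06,0.75,0,0,0],[0.06,0.75,0,0,0]]]'|head -2
python3 -m handwheel '[[[0.06,0.4,0,0,0],[0.06,0.75,0,0,0],[0.06,0.75,0,0,0],[0.06,0.75,0,0,0],[0.06,0.75,0,0,0]]]'|head -3
python3 - <<'E'
from h import *
s,p,d,e,X=look("w7");low(p,d,e,X);go(398,267,-4.2)
E
```

```text
time: 16.5
ee_pos: [0.4871, 0.0414, 0.1333]
time: 17.83
ee_pos: [0.3992, 0.0417, 0.1348]
eef_rot: [0.037, 0.999, -0.0, -0.0]
time: 18.08
ee_pos: [0.3994, 0.1209, 0.1354]
time: 18.5
ee_pos: [0.3973, 0.1915, 0.1349]
eef_rot: [0.036, 0.999, -0.001, -0.0]
plate (394, 269, 118, 64, -4.2, (np.float64(375.0), np.float64(194.0))) z 0.0143
plate (566, 95, 21, 19, -8.4, (np.float64(201.0), np.float64(372.0))) z 0.0194
pos [0.3973 0.1912 0.135 ] psi 175.83 t [ 0.048  0.757 -0.001] roll 0.0001
```

```bash
python3 -m handwheel '[[[0.05,0.4,0,0,0],[0.06,0.76,0,0,0],[0.06,0.76,0,0,0],[0.06,0.76,0,0,0],[0.06,0.76,0,0,0]]]'|head -3
python3 - <<'E'
from h import *
s,p,d,e,X=look("w8");low(p,d,e,X);go(397,268,-4.2)
E
```

```text
time: 18.97
ee_pos: [0.3968, 0.2669, 0.135]
eef_rot: [0.036, 0.999, -0.001, -0.0]
plate (394, 270, 118, 63, -4.2, (np.float64(285.0), np.float64(201.0))) z 0.014
plate (479, 447, 22, 19, -59.2, (np.float64(482.0), np.float64(281.0))) z 0.0185
pos [0.3968 0.2667 0.135 ] psi 175.8 t [-0.001  0.013 -0.   ] roll 0.0
```

```bash
python3 -m handwheel '[[[0.03,0.03,0.3,0,0],[0.03,0.03,0.6,0,0],[0.03,0.03,0.9,0,0],[0.03,0.03,0.9,0,0]]]'|head -2
python3 -m handwheel '[[[0,0,0.15,0,0],[0,0,0.25,0,0],[0,0,0.305,0,0],[0,0,0.305,0,0],[0,0,0.305,0,0]]]'|head -4
python3 -m handwheel '[[[0,0,0,0,1],[0,0,0,0,1],[0,0,0,0,1],[0,0,0,0,1],[0,0,0,0,1],[0,0,0,0,1],[0,0,0,0,1],[0,0,0,0,1]]]' 40
python3 -m handwheel '[[[0,0,-0.1,0,1],[0,0,-0.3,0,1],[0,0,-0.6,0,1],[0,0,-0.95,0,1],[0,0,-0.95,0,1],[0,0,-0.95,0,1],[0,0,-0.95,0,1],[0,0,-0.95,0,1]]]'
python3 - <<'E'
from h import *
go(400,41,175.8)
E
```

```text
time: 19.35
ee_pos: [0.3911, 0.2679, 0.0412]
time: 19.77
ee_pos: [0.3948, 0.2713, 0.0156]
eef_rot: [0.036, 0.999, 0.0, 0.0]
force: [-0.0, -0.3, 0.4]
time: 20.43
ee_pos: [0.3948, 0.2715, 0.0161]
eef_rot: [0.036, 0.999, 0.0, 0.001]
force: [-0.7, -2.8, 6.7]
finger_gap: 0.734
grasp_force: 42.4
time: 21.1
ee_pos: [0.3933, 0.2709, 0.1085]
eef_rot: [0.036, 0.999, -0.001, -0.001]
force: [-0.0, 0.3, -2.5]
finger_gap: 0.729
grasp_force: 45.3
pos [0.3933 0.2709 0.1085] psi 175.89 t [-0.232 -2.288  0.004] roll 0.0003
```

```bash
python3 -m handwheel '[[[-0.077,-0.4,0,0,1],[-0.077,-0.763,0,0,1],[-0.077,-0.763,0,0,1]]]'|head -2
python3 -m handwheel '[[[-0.077,-0.4,0,0,1],[-0.077,-0.763,0,0,1],[-0.077,-0.763,0,0,1]]]'|head -2
python3 -m handwheel '[[[-0.077,-0.4,0,0.26,1],[-0.077,-0.763,0,0.26,1],[-0.077,-0.763,0,0.26,1],[-0.077,-0.763,0,0.26,1],[-0.077,-0.763,0,0.26,1],[-0.077,-0.763,0,0.26,1],[-0.077,-0.763,0,0.26,1],[-0.077,-0.763,0,0.26,1],[-0.077,-0.763,0,0.26,1],[-0.077,-0.763,0,0.26,1],[-0.077,-0.763,0,0.26,1],[-0.077,-0.763,0,0.26,1],[-0.077,-0.763,0,0.26,1],[-0.077,-0.763,0,0.26,1],[-0.077,-0.763,0,0.26,1],[-0.077,-0.763,0,0.26,1]]]'|head -3
python3 - <<'E'
from h import *
s,p,d,e,X=look("w9");low(p,d,e,X,.036);go(587,41,82.3)
s=state()
p,d=capture("scene");e=ext("scene");low(p,d,e,cloud(d,e),.036)
E
```

```text
time: 21.35
ee_pos: [0.3933, 0.1898, 0.1077]
time: 21.6
ee_pos: [0.3963, 0.1137, 0.1082]
time: 22.93
ee_pos: [0.4006, 0.0417, 0.1092]
eef_rot: [0.752, 0.659, -0.001, -0.0]
plate (578, 42, 118, 55, 83.2, (np.float64(531.0), np.float64(196.0))) z 0.0342
pos [0.4007 0.0417 0.1094] psi 82.41 t [ 0.24   1.847 -0.002] roll 0.0003
plate (587, 37, 124, 71, 83.9, (np.float64(297.0), np.float64(224.0))) z 0.0381
plate (754, -175, 140, 27, 87.7, (np.float64(285.0), np.float64(295.0))) z 0.0346
```

```bash
python3 -m handwheel '[[[0.05,0.4,0,0,1],[0.1,0.8,0,0,1],[0.12,0.924,0,0,1],[0.12,0.924,0,0,1]]]'|head -2
python3 -m handwheel '[[[0.05,0.4,0,0,1],[0.1,0.8,0,0,1],[0.12,0.924,0,0,1],[0.12,0.924,0.1,0,1],[0.12,0.924,0.3,0,1],[0.12,0.924,0.45,0,1],[0.12,0.924,0.45,0,1],[0.12,0.924,0.45,0,1],[0.12,0.924,0.45,0,1],[0.12,0.924,0.45,0,1]]]'|head -4
python3 - <<'E'
from h import *
go(587,41,82.4)
E
```

```text
time: 23.37
ee_pos: [0.4983, 0.0411, 0.1099]
time: 24.2
ee_pos: [0.5874, 0.0406, 0.0659]
eef_rot: [0.753, 0.658, 0.001, 0.001]
force: [0.8, 0.4, -1.4]
pos [0.5874 0.0406 0.0659] psi 82.3 t [ 0.003 -0.005 -0.   ] roll -0.0003
```

```bash
python3 -m handwheel '[[[-0.004,-0.005,0.06,0,1],[-0.004,-0.005,0.1,0,1],[-0.004,-0.005,0.12,0,1],[-0.004,-0.005,0.135,0,1],[-0.004,-0.005,0.135,0,1],[-0.004,-0.005,0.135,0,1]]]'
python3 -m handwheel '[[[0,0,0,0,0],[0,0,0,0,0],[0,0,0,0,0],[0,0,0,0,0],[0,0,0,0,0],[0,0,-0.3,0,0],[0,0,-0.7,0,0],[0,0,-1,0,0],[0,0,-1,0,0],[0,0,-1,0,0]]]'
python3 - <<'E'
from h import *
s,p,d,e,X=look("w10");low(p,d,e,X,.052);low(p,d,e,X);board(p,d,e,X);go(467,-297,61.4)
E
```

```text
time: 24.7
ee_pos: [0.5864, 0.0402, 0.0522]
eef_rot: [0.753, 0.658, -0.0, -0.0]
force: [-3.1, 0.4, 5.4]
finger_gap: 0.731
grasp_force: 46.4
time: 25.53
ee_pos: [0.5879, 0.0403, 0.1533]
eef_rot: [0.753, 0.658, 0.002, 0.001]
force: [0.1, 0.4, -0.3]
finger_gap: 1.002
grasp_force: 0.0
plate (587, 41, 118, 63, 82.2, (np.float64(280.0), np.float64(210.0))) z 0.0502
plate (752, -102, 39, 10, -1.7, (np.float64(460.0), np.float64(315.0))) z 0.0151
birch (588, 42, 147, 93, 82.3, (np.float64(281.0), np.float64(181.0))) z 0.0504
pos [0.5867 0.0402 0.1515] psi 82.29 t [-3.502 -0.734 -0.   ] roll 0.058
```

View pics/w10.png

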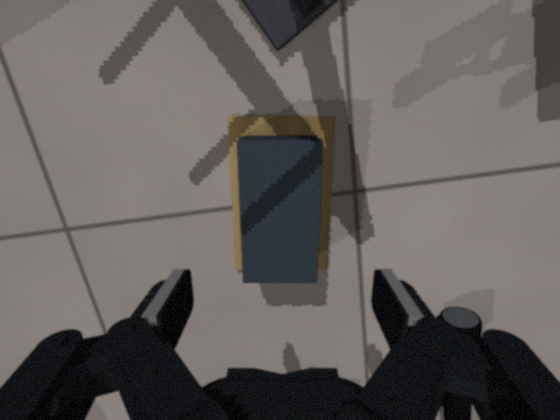

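The pile of three is flush and centred at (280,210). Next I look at the stand from above.

```bash
python3 -m handwheel '[[[-0.3,-0.05,-0.3,0,0],[-0.6,-0.1,-0.37,0,0],[-0.88,-0.18,-0.37,0,0]]]'|head -2
python3 -m handwheel '[[[-0.3,-0.05,-0.3,0,0],[-0.6,-0.1,-0.37,0,0],[-0.88,-0.18,-0.37,0,0]]]'|head -2
python3 -m handwheel '[[[-0.3,-0.05,-0.3,0,0],[-0.6,-0.1,-0.37,0,0],[-0.88,-0.18,-0.37,0,0]]]'|head -2
python3 -m handwheel '[[[-0.3,-0.05,-0.3,0.058,0],[-0.6,-0.1,-0.37,0.058,0],[-0.88,-0.18,-0.37,0.058,0],[-0.88,-0.18,-0.37,0.058,0],[-0.88,-0.18,-0.37,0.058,0],[-0.88,-0.18,-0.37,0.058,0]]]'|head -3
python3 - <<'E'
from h import *
s,p,d,e,X=look("w11");z=X[...,2]
go(467,-297,61.4)
for nm,lo,hi in(("tall",.152,.172),("solid",.112,.132),):
    m=cv2.morphologyEx((((d>0)&(z>lo)&(z<hi)).astype(np.uint8)),cv2.MORPH_CLOSE,np.ones((3,3)))
    for r in rect(m,(lo+hi)/2,e):
        if r[2]<200: print(nm,r)
np.savez("/tmp/w11.npz",p=p,d=d,X=X)
E
```

```text
time: 25.83
ee_pos: [0.5577, -0.0455, 0.1887]
time: 26.08
ee_pos: [0.5278, -0.131, 0.2259]
time: 26.33
ee_pos: [0.498, -0.216, 0.2629]
time: 26.83
ee_pos: [0.4678, -0.2983, 0.2975]
eef_rot: [0.86, 0.511, -0.001, -0.002]
pos [ 0.4681 -0.2979  0.2979] psi 61.49 t [ 0.003 -0.014  0.   ] roll 0.0003
tall (566, -346, 80, 11, 63.0, (np.float64(406.0), np.float64(197.0)))
tall (419, -272, 80, 10, 62.8, (np.float64(221.0), np.float64(202.0)))
tall (468, -296, 80, 8, 62.8, (np.float64(282.0), np.float64(200.0)))
solid (517, -322, 80, 9, 62.9, (np.float64(337.0), np.float64(188.0)))
```

View pics/w11.png

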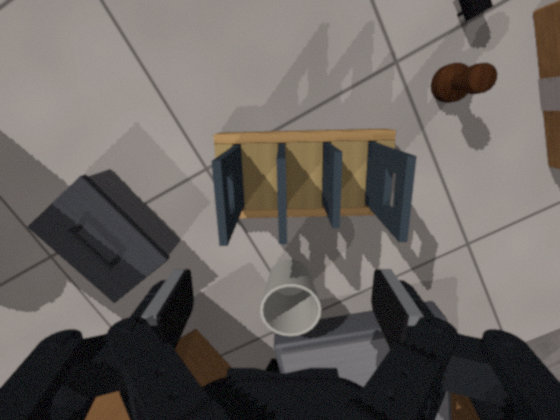

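The sheets' top edges run from (217,155) to (222,240), at x≈282, at x≈335 (the solid, lower) and from (372,145) to (408,238). The cup is at (290,310). I grasp the second one now, with the fingers partly open.

```bash
python3 -m handwheel '[[[0.018,-0.01,0,-0.003,0.55],[0.018,-0.01,0.2,-0.003,0.55],[0.018,-0.01,0.4,-0.003,0.55],[0.018,-0.01,0.6,-0.003,0.55],[0.018,-0.01,0.8,-0.003,0.55],[0.018,-0.01,1,-0.003,0.55],[0.018,-0.01,1,-0.003,0.55],[0.018,-0.01,1,-0.003,0.55]]]'
python3 - <<'E'
from h import *
go(468,-296,62.5)
E
```

```text
time: 27.55
ee_pos: [0.4681, -0.2957, 0.1987]
eef_rot: [0.854, 0.52, -0.0, -0.001]
force: [0.4, -0.0, 0.9]
finger_gap: 0.447
grasp_force: 0.0
pos [ 0.4681 -0.2957  0.1987] psi 62.61 t [-0.004  0.    -0.   ] roll 0.0003
```

```bash
python3 -m handwheel '[[[0,0,0.15,0,0.55],[0,0,0.3,0,0.55],[0,0,0.4,0,0.55],[0,0,0.475,0,0.55],[0,0,0.475,0,0.55]]]'
python3 -m handwheel '[[[0,0,0,0,1],[0,0,0,0,1],[0,0,0,0,1],[0,0,0,0,1],[0,0,0,0,1],[0,0,0,0,1],[0,0,0,0,1],[0,0,0,0,1]]]' 50
python3 -m handwheel '[[[0,0,-0.1,0,1],[0,0,-0.2,0,1],[0,0,-0.3,0,1],[0,0,-0.4,0,1],[0,0,-0.6,0,1],[0,0,-0.8,0,1],[0,0,-1,0,1],[0,0,-1,0,1]]]'
python3 -m handwheel '[[[0,0,-0.3,0,1],[0,0,-0.6,0,1],[0,0,-0.6,0,1],[0,0,-0.6,0,1]]]'
python3 - <<'E'
from h import *
go(420,190,119.8)
p,d=capture("side");cv2.imwrite("pics/s1.png",cv2.resize(p[60:220,220:400,::-1],None,fx=3,fy=3))
E
```

```text
time: 27.97
ee_pos: [0.468, -0.2964, 0.1512]
eef_rot: [0.855, 0.519, -0.0, -0.001]
force: [-0.3, 1.0, 0.3]
finger_gap: 0.45
grasp_force: 0.0
time: 28.63
ee_pos: [0.4688, -0.2972, 0.1529]
eef_rot: [0.855, 0.519, 0.0, 0.001]
force: [-0.3, 0.5, 5.8]
finger_gap: 0.086
grasp_force: 50.8
time: 29.3
ee_pos: [0.47, -0.2981, 0.2569]
eef_rot: [0.855, 0.519, 0.002, 0.004]
force: [0.2, -0.2, -0.6]
finger_gap: 0.084
grasp_force: 49.8
time: 29.63
ee_pos: [0.4686, -0.2971, 0.3132]
eef_rot: [0.855, 0.519, 0.001, 0.002]
force: [-0.7, 0.2, -0.8]
finger_gap: 0.081
grasp_force: 49.8
pos [ 0.4686 -0.2971  0.3132] psi 62.49 t [ 4.096 -2.681 -0.011] roll -0.1592
```

View pics/s1.png

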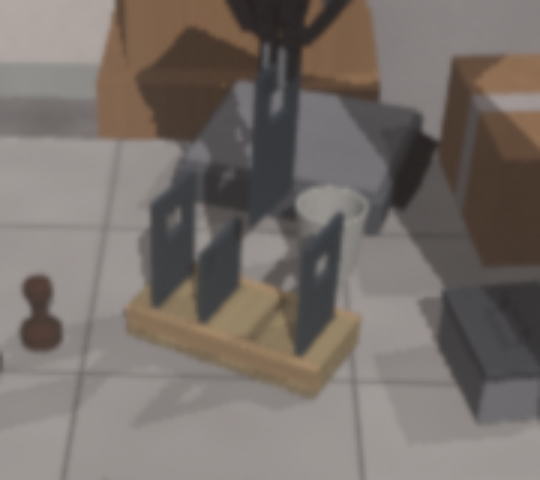

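The divider is out and hangs straight, its window at (278,100) below the fingers. I carry it to peg0.

```bash
python3 -m handwheel '[[[0.3,-0.15,0,0,1],[0.6,-0.3,0,0,1],[0.837,-0.377,0,0,1]]]'|head -2
python3 -m handwheel '[[[0.3,-0.15,0,0,1],[0.6,-0.3,0,0,1],[0.837,-0.377,0,0,1]]]'|head -2
python3 -m handwheel '[[[0.3,-0.15,0,0,1],[0.6,-0.3,0,0,1],[0.837,-0.377,0,0,1]]]'|head -2
python3 -m handwheel '[[[0.3,-0.15,0,0,1],[0.6,-0.3,0,0,1],[0.837,-0.377,0,0,1]]]'|head -2
python3 -m handwheel '[[[0.3,-0.15,0,-0.159,1],[0.6,-0.3,0,-0.159,1],[0.837,-0.377,0,-0.159,1],[0.837,-0.377,0,-0.159,1],[0.837,-0.377,0,-0.159,1],[0.837,-0.377,0,-0.159,1],[0.837,-0.377,0,-0.159,1],[0.837,-0.377,0,-0.159,1],[0.837,-0.377,0,-0.159,1],[0.837,-0.377,0,-0.159,1],[0.837,-0.377,0,-0.159,1],[0.837,-0.377,0,-0.159,1]]]'
python3 - <<'E'
from h import *
go(495,161,119.8)
s,p,d,e,X=look("w12")
E
```

```text
time: 29.93
ee_pos: [0.4717, -0.203, 0.3096]
time: 30.18
ee_pos: [0.4769, -0.111, 0.3098]
time: 30.43
ee_pos: [0.4821, -0.0195, 0.3098]
time: 30.68
ee_pos: [0.4874, 0.072, 0.3098]
time: 31.68
ee_pos: [0.4941, 0.1613, 0.3112]
eef_rot: [0.503, 0.864, -0.0, -0.0]
force: [0.8, 0.6, -1.7]
finger_gap: 0.079
grasp_force: 49.8
pos [0.4941 0.1613 0.3112] psi 119.63 t [-0.007  0.006 -0.   ] roll -0.0005
```

View pics/w12.png

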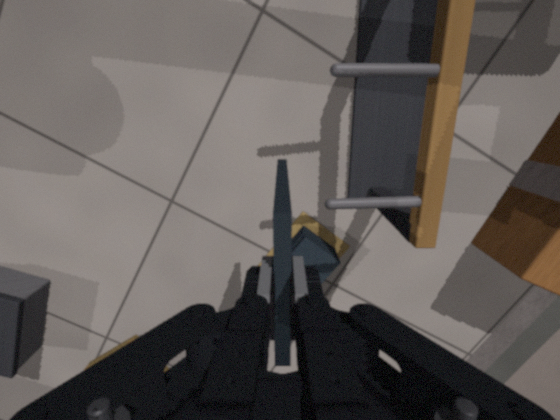

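The wrist view shows peg0 from (327,204) to (420,201) and peg1 from (330,69) to (438,69). The divider is seen edge-on at x≈283.

```bash
python3 - <<'E'
from h import *
s=state();e=ext("wrist",s);R=Ro.from_quat(s["eef_rot"]).as_matrix()
for nm,u in(("peg0",[[327,204],[420,201]]),("peg1",[[330,69],[438,69]])):
    a=ray(u[0],.1763,e)[0];b=ray(u[1],.1693,e)[0]
    print(nm,a.round(4),b.round(4),"len",np.linalg.norm(a-b).round(4),"yaw",np.degrees(np.arctan2(*(b-a)[1::-1])).round(1),"tip in tool",(R.T@(a-s["ee_pos"])*10).round(3),"root",(R.T@(b-s["ee_pos"])*10).round(3))
p,d=capture("wrist");X=cloud(d,e)
for u,v in((340,204),(400,202),(345,69),(420,69)):print(X[v,u].round(4))
E
```

```text
peg0 [0.5291 0.1813 0.1763] [0.6032 0.2243 0.1693] len 0.0859 yaw 30.1 tip in tool [0.    0.404 1.351] root [0.008 1.26  1.42 ]
peg1 [0.4725 0.2758 0.1763] [0.5482 0.3197 0.1693] len 0.0878 yaw 30.1 tip in tool [1.101 0.379 1.351] root [1.109 1.254 1.42 ]
[0.5388 0.1873 0.1776]
[0.5861 0.2148 0.173 ]
[0.4823 0.2808 0.1802]
[0.534  0.3109 0.175 ]
```

```bash
python3 -m handwheel '[[[0.004,0,0.3,-0.001,1],[0.004,0,0.6,-0.001,1],[0.004,0,0.9,-0.001,1],[0.004,0,1,-0.001,1],[0.004,0,1,-0.001,1],[0.004,0,1,-0.001,1]]]'|head -2
python3 -m handwheel '[[[0,0,0.07,0,1],[0,0,0.07,0,1],[0,0.15,0.07,0,1],[0,0.3,0.07,0,1],[0,0.45,0.07,0,1],[0,0.6,0.07,0,1],[0,0.75,0.07,0,1],[0,0.87,0.07,0,1],[0,0.87,0.07,0,1],[0,0.87,0.07,0,1],[0,0.87,0.07,0,1]]]'
python3 -m handwheel '[[[0,0,0.04,0,1],[0,0,0.08,0,1],[0,0,0.105,0,1],[0,0,0.105,0,1],[0,0,0.105,0,1]]]'
```

```text
time: 32.28
ee_pos: [0.4947, 0.1619, 0.2125]
time: 33.2
ee_pos: [0.5689, 0.2051, 0.2052]
eef_rot: [0.499, 0.866, -0.0, -0.0]
force: [-0.4, 0.3, -1.1]
finger_gap: 0.078
grasp_force: 49.8
time: 33.62
ee_pos: [0.5691, 0.2052, 0.194]
eef_rot: [0.499, 0.866, -0.0, -0.0]
force: [0.8, 0.2, -1.7]
finger_gap: 0.08
grasp_force: 49.8
```

```bash
python3 -m handwheel '[[[0,0,0.01,0,1],[0,0,0.015,0,1],[0,0,0.015,0,1]]]'
python3 - <<'E'
from h import *
p,d=capture("side");q,_=capture("wrist");a=cv2.resize(p[190:420,160:400,::-1],(560,536));b=cv2.resize(q[:,:,::-1],(240,180))
b=cv2.copyMakeBorder(b,0,536-180,0,0,0);cv2.imwrite("pics/s2.png",np.hstack([a,b]))
E
```

```text
time: 33.87
ee_pos: [0.5694, 0.2053, 0.1927]
eef_rot: [0.499, 0.866, -0.0, 0.0]
force: [0.2, 0.3, -2.5]
finger_gap: 0.08
grasp_force: 49.8
```

View pics/s2.png

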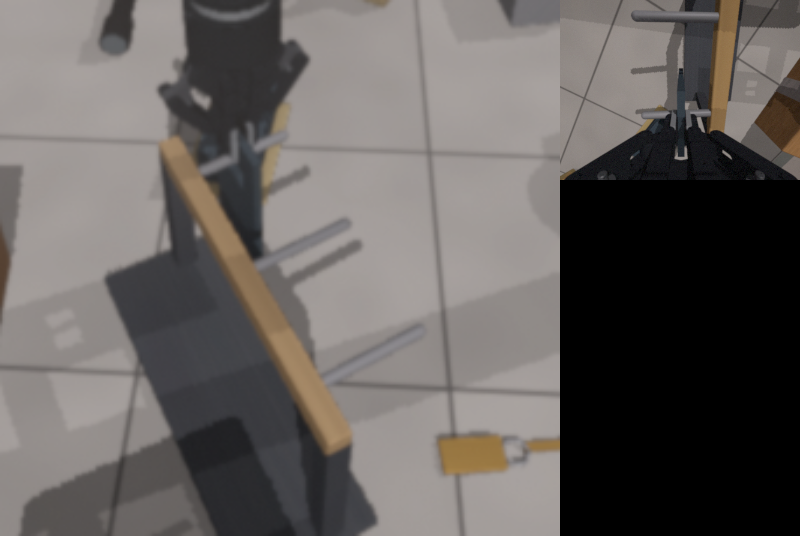

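Peg0 passes through the divider: its tip shows at (285,135), beyond the sheet at (240,160). I release it.

```bash
python3 -m handwheel '[[[0,0,0,0,0.8],[0,0,0,0,0.7],[0,0,0,0,0.55],[0,0,0,0,0.55],[0,0,0,0,0.55],[0,0,0,0,0.55],[0,0,0,0,0.55]]]'
python3 -m handwheel '[[[0,0,-0.15,0,0.55],[0,0,-0.4,0,0.55],[0,0,-0.8,0,0.55],[0,0,-1,0,0.55],[0,0,-1,0,0.55]]]'
python3 - <<'E'
from h import *
s,p,d,e,X=look("w13");z=X[...,2]
m=cv2.morphologyEx((((d>0)&(z>.19)&(z<.21)).astype(np.uint8)),cv2.MORPH_CLOSE,np.ones((3,3)))
print([r for r in rect(m,.2,e)]);go(419,-272,62.9)
E
```

```text
time: 34.55
ee_pos: [0.5694, 0.2054, 0.1928]
eef_rot: [0.499, 0.866, -0.0, 0.0]
force: [0.8, 0.3, 1.4]
finger_gap: 0.448
grasp_force: 0.0
time: 34.97
ee_pos: [0.5715, 0.2061, 0.2987]
eef_rot: [0.499, 0.866, 0.004, 0.004]
force: [-0.1, 0.5, 0.6]
finger_gap: 0.447
grasp_force: 0.0
[(571, 207, 81, 8, -60.3, (np.float64(280.0), np.float64(213.0)))]
pos [0.5705 0.2058 0.2957] psi 120.09 t [-3.374 -3.706 -0.018] roll 0.1589
```

```bash
python3 -m handwheel '[[[-0.3,-0.3,0,0,0.55],[-0.55,-0.6,0,0,0.55],[-0.844,-0.927,0,0,0.55],[-0.844,-0.927,0,0,0.55]]]'|head -2
python3 -m handwheel '[[[-0.3,-0.3,0,0,0.55],[-0.55,-0.6,0,0,0.55],[-0.844,-0.927,0,0,0.55],[-0.844,-0.927,0,0,0.55]]]'|head -2
python3 -m handwheel '[[[-0.3,-0.3,0,0,0.55],[-0.55,-0.6,0,0,0.55],[-0.844,-0.927,0,0,0.55],[-0.844,-0.927,0,0,0.55]]]'|head -2
python3 -m handwheel '[[[-0.3,-0.3,0,0.159,0.55],[-0.55,-0.6,0,0.159,0.55],[-0.844,-0.927,0,0.159,0.55],[-0.844,-0.927,0,0.159,0.55],[-0.844,-0.927,0,0.159,0.55],[-0.844,-0.927,0,0.159,0.55],[-0.844,-0.927,0,0.159,0.55],[-0.844,-0.927,0,0.159,0.55],[-0.844,-0.927,0,0.159,0.55],[-0.844,-0.927,0,0.159,0.55],[-0.844,-0.927,0,0.159,0.55]]]'|head -3
cat >> h.py <<'E'
def tall():
    s,p,d,e,X=look();z=X[...,2]
    m=cv2.morphologyEx((((d>0)&(z>.152)&(z<.172)).astype(np.uint8)),cv2.MORPH_CLOSE,np.ones((3,3)))
    print([r for r in rect(m,.162,e) if r[2]<200])
E
python3 - <<'E'
from h import *
tall();go(419,-272,62.7)
E
```

```text
time: 35.35
ee_pos: [0.5284, 0.0807, 0.2915]
time: 35.68
ee_pos: [0.4909, -0.0384, 0.2916]
time: 36.02
ee_pos: [0.4536, -0.1578, 0.2916]
time: 36.93
ee_pos: [0.418, -0.2721, 0.2922]
eef_rot: [0.853, 0.523, -0.0, -0.001]
[(564, -346, 80, 13, 62.8, (np.float64(470.0), np.float64(203.0))), (418, -271, 79, 7, 63.0, (np.float64(282.0), np.float64(202.0)))]
pos [ 0.418  -0.2723  0.2924] psi 62.98 t [ 0.007  0.008 -0.   ] roll 0.0008
```

```bash
python3 -m handwheel '[[[0.01,0,0.2,0,0.55],[0.01,0,0.4,0,0.55],[0.01,0,0.6,0,0.55],[0.01,0,0.8,0,0.55],[0.01,0,1,0,0.55],[0.01,0,1,0,0.55],[0.01,0,1,0,0.55]]]'|head -2
python3 -m handwheel '[[[0,0,0.15,0,0.55],[0,0,0.3,0,0.55],[0,0,0.41,0,0.55],[0,0,0.41,0,0.55],[0,0,0.41,0,0.55]]]'
python3 -m handwheel '[[[0,0,0,0,1],[0,0,0,0,1],[0,0,0,0,1],[0,0,0,0,1],[0,0,0,0,1],[0,0,0,0,1],[0,0,0,0,1],[0,0,0,0,1]]]' 50
python3 -m handwheel '[[[0,0,-0.1,0,1],[0,0,-0.2,0,1],[0,0,-0.3,0,1],[0,0,-0.4,0,1],[0,0,-0.6,0,1],[0,0,-0.8,0,1],[0,0,-1,0,1],[0,0,-1,0,1]]]'
python3 -m handwheel '[[[0,0,-0.3,0,1],[0,0,-0.6,0,1],[0,0,-0.6,0,1],[0,0,-0.6,0,1]]]'
python3 - <<'E'
from h import *
go(441,256,120)
E
```

```text
time: 37.57
ee_pos: [0.418, -0.2714, 0.1923]
time: 37.98
ee_pos: [0.4189, -0.2721, 0.1529]
eef_rot: [0.853, 0.522, 0.0, 0.001]
force: [-0.4, -0.3, -0.6]
finger_gap: 0.445
grasp_force: 0.0
time: 38.65
ee_pos: [0.419, -0.2722, 0.1532]
eef_rot: [0.853, 0.521, 0.001, 0.001]
force: [-0.0, 0.0, 6.6]
finger_gap: 0.081
grasp_force: 50.3
time: 39.32
ee_pos: [0.4201, -0.273, 0.2566]
eef_rot: [0.853, 0.521, 0.002, 0.004]
force: [-0.1, -0.5, -0.4]
finger_gap: 0.084
grasp_force: 49.3
time: 39.65
ee_pos: [0.4187, -0.272, 0.3131]
eef_rot: [0.853, 0.521, 0.001, 0.002]
force: [-0.9, 0.5, -0.9]
finger_gap: 0.081
grasp_force: 49.3
pos [ 0.4187 -0.272   0.3131] psi 62.85 t [ 4.8   -2.211 -0.01 ] roll -0.1588
```

```bash
python3 -m handwheel '[[[0.3,-0.15,0,0,1],[0.65,-0.3,0,0,1],[0.96,-0.442,0,0,1],[0.96,-0.442,0,0,1]]]'|head -2
python3 -m handwheel '[[[0.3,-0.15,0,0,1],[0.65,-0.3,0,0,1],[0.96,-0.442,0,0,1],[0.96,-0.442,0,0,1]]]'|head -2
python3 -m handwheel '[[[0.3,-0.15,0,0,1],[0.65,-0.3,0,0,1],[0.96,-0.442,0,0,1],[0.96,-0.442,0,0,1]]]'|head -2
python3 -m handwheel '[[[0.3,-0.15,0,0,1],[0.65,-0.3,0,0,1],[0.96,-0.442,0,0,1],[0.96,-0.442,0,0,1]]]'|head -2
python3 -m handwheel '[[[0.3,-0.15,0,-0.159,1],[0.6,-0.3,0,-0.159,1],[0.96,-0.442,0,-0.159,1],[0.96,-0.442,0,-0.159,1],[0.96,-0.442,0,-0.159,1],[0.96,-0.442,0,-0.159,1],[0.96,-0.442,0,-0.159,1],[0.96,-0.442,0,-0.159,1],[0.96,-0.442,0,-0.159,1],[0.96,-0.442,0,-0.159,1],[0.96,-0.442,0,-0.159,1],[0.96,-0.442,0,-0.159,1]]]'
cat >> h.py <<'E'
def pegs(px):
    """px: predicted peg mid (mm); refine the peg axis from the steel points near it, in tool axes"""
    s,p,d,e,X=look();R=Ro.from_quat(s["eef_rot"]).as_matrix()
    D=X-np.array([px[0]/1e3,px[1]/1e3,.1725]);c,q=np.cos(np.radians(30)),np.sin(np.radians(30))
    a=D[...,0]*c+D[...,1]*q;b=-D[...,0]*q+D[...,1]*c
    m=(d>0)&(abs(b)<.025)&(a>-.06)&(a<.035)&(abs(D[...,2])<.015)
    P=(X[m]-s["ee_pos"])@R;print(m.sum(),"tool x",np.percentile(P[:,0]*10,[5,50,95]).round(3),"y",np.percentile(P[:,1]*10,[1,99]).round(3),"z",np.median(X[m][:,2]).round(4))
E
python3 - <<'E'
from h import *
go(441,256,120);pegs((515,298))
E
```

```text
time: 39.98
ee_pos: [0.4215, -0.1611, 0.3101]
time: 40.32
ee_pos: [0.4262, -0.056, 0.3103]
time: 40.65
ee_pos: [0.4313, 0.049, 0.3104]
time: 40.98
ee_pos: [0.4363, 0.1542, 0.3103]
time: 41.98
ee_pos: [0.4408, 0.2557, 0.3114]
eef_rot: [0.5, 0.866, -0.0, -0.0]
force: [0.1, 0.2, -0.4]
finger_gap: 0.082
grasp_force: 49.3
pos [0.4408 0.2557 0.3114] psi 119.96 t [ 0.002  0.003 -0.   ] roll -0.0001
991 tool x [-0.021  0.029  0.064] y [0.387 1.192] z 0.1749
```

```bash
python3 -m handwheel '[[[0.02,0,0.3,0,1],[0.02,0,0.6,0,1],[0.02,0,0.9,0,1],[0.02,0,1,0,1],[0.02,0,1,0,1],[0.02,0,1,0,1]]]'|head -2
python3 -m handwheel '[[[0,0,0.07,0,1],[0,0,0.07,0,1],[0,0.15,0.07,0,1],[0,0.3,0.07,0,1],[0,0.45,0.07,0,1],[0,0.6,0.07,0,1],[0,0.75,0.07,0,1],[0,0.85,0.07,0,1],[0,0.85,0.07,0,1],[0,0.85,0.07,0,1],[0,0.85,0.07,0,1]]]'
python3 -m handwheel '[[[0,0,0.04,0,1],[0,0,0.08,0,1],[0,0,0.11,0,1],[0,0,0.115,0,1],[0,0,0.12,0,1],[0,0,0.12,0,1]]]'
```

```text
time: 42.53
ee_pos: [0.4402, 0.2582, 0.2125]
time: 43.45
ee_pos: [0.5126, 0.3002, 0.2049]
eef_rot: [0.499, 0.866, -0.0, -0.0]
force: [0.1, -0.5, -0.8]
finger_gap: 0.079
grasp_force: 49.3
time: 43.95
ee_pos: [0.513, 0.3005, 0.1927]
eef_rot: [0.499, 0.866, -0.0, -0.0]
force: [-0.9, 0.2, -1.0]
finger_gap: 0.077
grasp_force: 49.5
```

```bash
python3 -m handwheel '[[[0,0,0,0,0.8],[0,0,0,0,0.7],[0,0,0,0,0.55],[0,0,0,0,0.55],[0,0,0,0,0.55],[0,0,0,0,0.55],[0,0,0,0,0.55]]]'
python3 -m handwheel '[[[0,0,-0.15,0,0.55],[0,0,-0.4,0,0.55],[0,0,-0.8,0,0.55],[0,0,-1,0,0.55],[0,0,-1,0,0.55]]]' | head -2
python3 - <<'E'
from h import *
s,p,d,e,X=look("w14");z=X[...,2]
m=cv2.morphologyEx((((d>0)&(z>.19)&(z<.21)).astype(np.uint8)),cv2.MORPH_CLOSE,np.ones((3,3)))
print([r for r in rect(m,.2,e)]);go(566,-346,62.7)
E
```

```text
time: 44.53
ee_pos: [0.5132, 0.3005, 0.1928]
eef_rot: [0.499, 0.866, -0.0, 0.0]
force: [-0.7, 0.4, -0.3]
finger_gap: 0.448
grasp_force: 0.0
time: 44.95
ee_pos: [0.5152, 0.3017, 0.2986]
[(514, 302, 81, 8, -59.8, (np.float64(279.0), np.float64(214.0))), (570, 209, 85, 7, -60.2, (np.float64(281.0), np.float64(330.0)))]
pos [0.5142 0.3011 0.2957] psi 120.09 t [-5.859 -2.796 -0.016] roll 0.1594
```

```bash
python3 -m handwheel '[[[-0.3,-0.15,0,0,0.55],[-0.65,-0.3,0,0,0.55],[-0.977,-0.463,0,0,0.55],[-0.977,-0.463,0,0,0.55]]]'|head -2
python3 -m handwheel '[[[-0.3,-0.15,0,0,0.55],[-0.65,-0.3,0,0,0.55],[-0.977,-0.463,0,0,0.55],[-0.977,-0.463,0,0,0.55]]]'|head -2
python3 -m handwheel '[[[-0.3,-0.15,0,0,0.55],[-0.65,-0.3,0,0,0.55],[-0.977,-0.463,0,0,0.55],[-0.977,-0.463,0,0,0.55]]]'|head -2
python3 -m handwheel '[[[-0.3,-0.15,0,0,0.55],[-0.65,-0.3,0,0,0.55],[-0.977,-0.463,0,0,0.55],[-0.977,-0.463,0,0,0.55]]]'|head -2
python3 -m handwheel '[[[-0.3,-0.15,0,0,0.55],[-0.65,-0.3,0,0,0.55],[-0.977,-0.463,0,0,0.55],[-0.977,-0.463,0,0,0.55]]]'|head -2
python3 -m handwheel '[[[-0.3,-0.15,0,0.159,0.55],[-0.65,-0.3,0,0.159,0.55],[-0.977,-0.463,0,0.159,0.55],[-0.977,-0.463,0,0.159,0.55],[-0.977,-0.463,0,0.159,0.55],[-0.977,-0.463,0,0.159,0.55],[-0.977,-0.463,0,0.159,0.55],[-0.977,-0.463,0,0.159,0.55],[-0.977,-0.463,0,0.159,0.55],[-0.977,-0.463,0,0.159,0.55],[-0.977,-0.463,0,0.159,0.55],[-0.977,-0.463,0,0.159,0.55]]]'|head -3
python3 - <<'E'
from h import *
tall();go(566,-346,62.7)
E
```

```text
time: 45.33
ee_pos: [0.5215, 0.1874, 0.2913]
time: 45.67
ee_pos: [0.5306, 0.08, 0.2913]
time: 46.0
ee_pos: [0.5398, -0.0274, 0.2913]
time: 46.33
ee_pos: [0.549, -0.1349, 0.2911]
time: 46.67
ee_pos: [0.558, -0.2426, 0.2909]
time: 47.67
ee_pos: [0.5669, -0.3453, 0.2925]
eef_rot: [0.853, 0.522, -0.0, -0.0]
[(568, -348, 80, 8, 62.8, (np.float64(284.0), np.float64(205.0)))]
pos [ 0.5668 -0.3455  0.2927] psi 62.94 t [-0.008 -0.005  0.   ] roll 0.0007
```

```bash
python3 -m handwheel '[[[-0.018,0.02,0.2,0,0.55],[-0.018,0.02,0.4,0,0.55],[-0.018,0.02,0.6,0,0.55],[-0.018,0.02,0.8,0,0.55],[-0.018,0.02,1,0,0.55],[-0.018,0.02,1,0,0.55],[-0.018,0.02,1,0,0.55]]]'|head -2
python3 -m handwheel '[[[0,0,0.15,0,0.55],[0,0,0.3,0,0.55],[0,0,0.41,0,0.55],[0,0,0.41,0,0.55],[0,0,0.41,0,0.55]]]'
python3 -m handwheel '[[[0,0,0,0,1],[0,0,0,0,1],[0,0,0,0,1],[0,0,0,0,1],[0,0,0,0,1],[0,0,0,0,1],[0,0,0,0,1],[0,0,0,0,1]]]' 50
python3 -m handwheel '[[[0,0,-0.1,0,1],[0,0,-0.2,0,1],[0,0,-0.3,0,1],[0,0,-0.4,0,1],[0,0,-0.6,0,1],[0,0,-0.8,0,1],[0,0,-1,0,1],[0,0,-1,0,1]]]'
python3 -m handwheel '[[[0,0,-0.3,0,1],[0,0,-0.6,0,1],[0,0,-0.6,0,1],[0,0,-0.6,0,1]]]'
python3 - <<'E'
from h import *
go(386,351,120);go(430,-50,62.7)
E
```

```text
time: 48.3
ee_pos: [0.5673, -0.3482, 0.1921]
time: 48.72
ee_pos: [0.568, -0.3486, 0.1524]
eef_rot: [0.853, 0.521, 0.0, 0.0]
force: [0.3, -0.2, 0.5]
finger_gap: 0.447
grasp_force: 0.0
time: 49.38
ee_pos: [0.5683, -0.3488, 0.1532]
eef_rot: [0.853, 0.521, 0.001, 0.001]
force: [-0.1, -0.5, 5.7]
finger_gap: 0.081
grasp_force: 50.9
time: 50.05
ee_pos: [0.5694, -0.3496, 0.2574]
eef_rot: [0.853, 0.521, 0.002, 0.004]
force: [1.0, -0.7, 0.5]
finger_gap: 0.08
grasp_force: 49.9
time: 50.38
ee_pos: [0.5681, -0.3487, 0.3133]
eef_rot: [0.853, 0.521, 0.001, 0.002]
force: [0.3, -0.6, -1.9]
finger_gap: 0.082
grasp_force: 49.8
pos [ 0.5681 -0.3487  0.3133] psi 62.85 t [ 5.395 -4.813 -0.019] roll -0.1587
pos [ 0.5681 -0.3487  0.3133] psi 62.85 t [ 2.028 -2.592 -0.01 ] roll 0.0004
```

```bash
python3 -m handwheel '[[[0.3,-0.27,0,0,1],[0.6,-0.53,0,0,1],[0.9,-0.802,0,0,1],[0.9,-0.802,0,0,1]]]'|head -2
python3 -m handwheel '[[[0.3,-0.27,0,0,1],[0.6,-0.53,0,0,1],[0.9,-0.802,0,0,1],[0.9,-0.802,0,0,1]]]'|head -2
python3 -m handwheel '[[[0.3,-0.27,0,0,1],[0.6,-0.53,0,0,1],[0.9,-0.802,0,0,1],[0.9,-0.802,0,0,1]]]'|head -2
python3 -m handwheel '[[[0.3,-0.27,0,0,1],[0.6,-0.53,0,0,1],[0.9,-0.802,0,0,1],[0.9,-0.802,0,0,1]]]'|head -2
python3 -m handwheel '[[[0.3,-0.27,0,0,1],[0.6,-0.53,0,0,1],[0.9,-0.802,0,0,1],[0.9,-0.802,0,0,1]]]'|head -2
python3 -m handwheel '[[[0.3,-0.27,0,-0.159,1],[0.6,-0.53,0,-0.159,1],[0.9,-0.802,0,-0.159,1],[0.9,-0.802,0,-0.159,1],[0.9,-0.802,0,-0.159,1],[0.9,-0.802,0,-0.159,1],[0.9,-0.802,0,-0.159,1],[0.9,-0.802,0,-0.159,1],[0.9,-0.802,0,-0.159,1],[0.9,-0.802,0,-0.159,1],[0.9,-0.802,0,-0.159,1],[0.9,-0.802,0,-0.159,1]]]'
python3 - <<'E'
from h import *
go(386,351,120);pegs((459.5,393))
E
```

```text
time: 50.72
ee_pos: [0.5343, -0.2252, 0.3099]
time: 51.05
ee_pos: [0.5041, -0.1093, 0.3103]
time: 51.38
ee_pos: [0.4741, 0.0069, 0.3103]
time: 51.72
ee_pos: [0.4443, 0.1233, 0.3104]
time: 52.05
ee_pos: [0.4146, 0.2398, 0.3103]
time: 53.05
ee_pos: [0.3861, 0.3513, 0.3114]
eef_rot: [0.5, 0.866, -0.0, -0.0]
force: [-0.2, 0.7, -1.4]
finger_gap: 0.078
grasp_force: 49.9
pos [0.3861 0.3513 0.3114] psi 119.97 t [-0.002 -0.003  0.   ] roll -0.0001
985 tool x [-0.022  0.029  0.063] y [0.386 1.186] z 0.175
```

```bash
python3 -m handwheel '[[[0.02,0,0.3,0,1],[0.02,0,0.6,0,1],[0.02,0,0.9,0,1],[0.02,0,1,0,1],[0.02,0,1,0,1],[0.02,0,1,0,1]]]'|head -2
python3 -m handwheel '[[[0,0,0.07,0,1],[0,0,0.07,0,1],[0,0.15,0.07,0,1],[0,0.3,0.07,0,1],[0,0.45,0.07,0,1],[0,0.6,0.07,0,1],[0,0.75,0.07,0,1],[0,0.85,0.07,0,1],[0,0.85,0.07,0,1],[0,0.85,0.07,0,1],[0,0.85,0.07,0,1]]]'
python3 -m handwheel '[[[0,0,0.04,0,1],[0,0,0.08,0,1],[0,0,0.11,0,1],[0,0,0.115,0,1],[0,0,0.12,0,1],[0,0,0.12,0,1]]]'
python3 -m handwheel '[[[0,0,0,0,0.8],[0,0,0,0,0.7],[0,0,0,0,0.55],[0,0,0,0,0.55],[0,0,0,0,0.55],[0,0,0,0,0.55],[0,0,0,0,0.55]]]'
python3 -m handwheel '[[[0,0,-0.15,0,0.55],[0,0,-0.4,0,0.55],[0,0,-0.8,0,0.55],[0,0,-1,0,0.55],[0,0,-1,0,0.55]]]' | head -2
python3 -m handwheel '[[[0,-0.4,-0.3,0,0.55],[0,-0.8,-0.3,0,0.55],[0,-1,-0.3,0,0.55],[0,-1,-0.3,0,0.55]]]' | head -2
python3 -m handwheel '[[[-0.4,-0.2,-0.3,0,0.55],[-0.8,-0.4,-0.3,0,0.55],[-1,-0.6,-0.3,0,0.55],[-1,-0.6,-0.3,0,0.55],[-1,-0.6,-0.3,0,0.55]]]' | head -2
python3 - <<'E'
from h import *
a,d=capture("scene");e=ext("scene");X=cloud(d,e);low(a,d,e,X,.052);low(a,d,e,X)
b,d=capture("side");e=ext("side");X=cloud(d,e);low(b,d,e,X,.052)
o=np.hstack([cv2.resize(a,(800,600))[170:570,240:640],cv2.resize(b,(800,600))[150:550,230:630]])
cv2.imwrite("pics/f.png",o[:,:,::-1])
E
```

```text
time: 53.6
ee_pos: [0.3854, 0.3537, 0.2124]
time: 54.52
ee_pos: [0.4578, 0.3956, 0.2049]
eef_rot: [0.499, 0.866, -0.0, -0.0]
force: [-0.6, 0.0, -1.2]
finger_gap: 0.081
grasp_force: 49.9
time: 55.02
ee_pos: [0.4583, 0.3959, 0.1928]
eef_rot: [0.499, 0.866, -0.0, -0.0]
force: [-0.3, -0.5, -1.9]
finger_gap: 0.087
grasp_force: 50.1
time: 55.6
ee_pos: [0.4585, 0.396, 0.1928]
eef_rot: [0.499, 0.866, 0.0, 0.0]
force: [-0.6, -0.5, 0.2]
finger_gap: 0.449
grasp_force: 0.0
time: 56.02
ee_pos: [0.4602, 0.3974, 0.2987]
time: 56.35
ee_pos: [0.3681, 0.3434, 0.3234]
time: 56.77
ee_pos: [0.3702, 0.2279, 0.3528]
plate (471, -681, 232, 164, 72.8, (np.float64(64.0), np.float64(349.0))) z 0.0583
plate (588, 37, 126, 69, 81.8, (np.float64(297.0), np.float64(219.0))) z 0.054
plate (-875, -190, 176, 85, -22.7, (np.float64(8.0), np.float64(75.0))) z 0.0531
plate (287, -628, 120, 27, 70.8, (np.float64(35.0), np.float64(282.0))) z 0.0522
plate (7, -5, 205, 204, 88.3, (np.float64(171.0), np.float64(158.0))) z 0.0299
plate (585, 28, 95, 64, 82.9, (np.float64(265.0), np.float64(234.0))) z 0.0522
plate (304, -618, 215, 49, 73.7, (np.float64(352.0), np.float64(113.0))) z 0.0515
```

View pics/f.png

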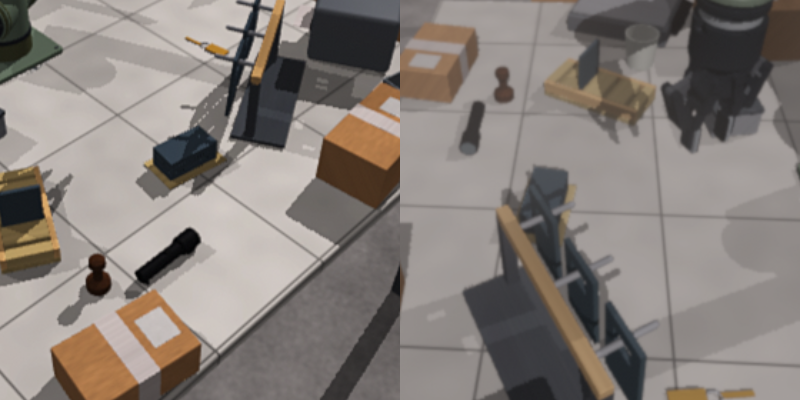

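The three dividers hang one to a peg ((545,215), (590,270) and (630,340) in the side crop). The pile at (185,155) in the scene crop is square, and the solid divider is still in the stand.

```bash
python3 -c "
from cell import robot
print(robot.close_job())"
```

```text
the job is handed in; nothing more can be done
None
```

Job handed in: all three loose plates are stacked flush to within about 1 mm and centred on the board, the three windowed dividers hang one to a peg, and the solid divider and the other things are where they were.

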